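Stow the graded mounting cups in the carousel tray

TASK

Put the mounting cups away: turn the carousel by its crank post until it clicks into its notch, then take the pin tool from its stand and, holding the recessed release button down with it, push the tray outwards and keep the button held until the tray is fully out. Put the pin tool back in its stand, stand the largest cup in the tray, nest all the other cups on the bench inside it in order of size, each upright in the next larger one present, and leave the tray fully out.

Things in the scene. Friction and masses are not known exactly. Their poses are not given: they have to be found in the camera images.
- carousel_axis (a point): point on the vertical axis of the carousel, level with the top (50 mm above the bench) of its aluminium turntable, 230 mm across, on a cream round fixed housing. On the robot's side a fixed steel fence (70 mm high, 131 mm from the axis) blocks the tray until the carousel is in its notch; at the far left a cream block (66 mm high, up to 150 mm from the axis) holds the spring pawl.
- carousel (a joint): turning angle of the turntable, rad, growing anticlockwise seen from above. It starts between 0 and 0.45; the notch where the spring pawl clicks in is at 1.20 (it draws itself in over the last 0.04 and then needs about 5 N at the crank post to leave); stops at -0.08 and 1.36. Light friction.
- crank_top (a point): centre of the top of the crank post, an upright black round post 16 mm in diameter and 55 mm tall that stands on the turntable 90 mm from its axis (top 105 mm above the bench), at the end away from where the tray comes out; used to turn the carousel.
- tray_floor (a point): centre of the aluminium tray's inner floor, 56 mm above the bench; x points outwards (the way the tray slides), y left, z up. Inside 92 x 92 mm, rim 8 mm above the floor. Closed, it lies 30 mm from the carousel's axis under a cream roof plate (107 x 106 mm, top 76 mm above the bench) that turns with the carousel; fully out, 142 mm from the axis, clear of the roof.
- tray (a joint): how far the tray is out, m: 0 closed and latched, 0.112 fully out. Once past 0.106 with the button let go it locks out. Friction about 1.5 N. It moves outwards only after the release button has been pressed at least 4 mm.
- release: brass release button, 12 mm across, recessed 12 mm in a 14 mm round hole in the dark steel ear (36 x 36 mm, top 76 mm above the bench) beside the tray and riding with it. Origin: centre of its top face, 64 mm above the bench when up. Goes down 6 mm against a spring of 1.5 to 5 N. A pin in the hole both holds it down and pushes the tray along.
- pin: pin tool: steel pin 6 mm in diameter, 40 mm long, below a square wooden handle 18 x 18 mm and 60 mm long (40 to 100 mm above the tip); total 100 mm, 60 g. Origin at the pin's tip, z along the tool to the handle; x and y are square to the handle's faces. At the start it stands upright in its stand.
- stand: the pin tool's stand, a fixed grey block 60 x 60 x 50 mm with a 12 mm upright through hole at its centre; the handle's shoulder rests on the top, the tip 10 mm above the bench. Origin at the centre of its underside.
- cup_a: white plastic mounting cup, open at the top, straight round wall 3 mm thick, floor 4 mm thick; the largest, always there: outer diameter 66 mm, height 40 mm. Origin at the centre of its underside, z up.
- cup_b: white plastic mounting cup, open at the top, straight round wall 3 mm thick, floor 4 mm thick; the second, may be absent: outer diameter 50 mm, height 52 mm. Origin at the centre of its underside, z up.
- cup_c: white plastic mounting cup, open at the top, straight round wall 3 mm thick, floor 4 mm thick; the third, may be absent: outer diameter 35 mm, height 64 mm. Origin at the centre of its underside, z up.
- cup_d: white plastic mounting cup, open at the top, straight round wall 3 mm thick, floor 4 mm thick; the smallest, may be absent: outer diameter 21 mm, height 76 mm. Origin at the centre of its underside, z up.
Mind the look-alikes: they are no part of the job. What is shaped like the stand but yellow is not meant. Leave any orange look-alike of the cup_c alone.

How it is judged:
By the outcome, as a careful person would: the job done as asked, in the order asked, and still so for the second after the job is handed in, with the robot touching nothing.
Of cup_b, cup_c, cup_d only 2 to 3 are there at a start; the rules pass over those that are not, and their reading is None.
At some moment in a run one of cup_a, cup_b may be knocked a few centimetres aside while the robot is not near it.
It also fails if it takes over 210 s, if anything falls off the work surface, if the arm or the gripper's body presses on something with over 40 N, if the wrist force passes 120 N, or if a joint passes its speed limit or range.

ROBOT

A 7-joint arm with a two-finger parallel gripper is mounted at the origin on the work surface. World frame = base frame: x ahead of the robot, y to its left, z up, the work surface at z = 0. Lengths are in m, angles in rad, forces in N, time in s.
With the tool pointing down it reaches from about 0.425 to 0.925 m from the base axis. Payload 6.8 kg.
Tool frame: the origin (TCP) lies at the very end of the fingers, on their centre line; the grasp point (between the pads) lies 19 mm behind it; z points along the fingers, y is the line along which they close (so a half turn about z gives the same grasp; the last joint's range is limited). The gripper opens to 88 mm and grips with 3 to 60 N. Pads are 20 mm wide; open, the fingers measure 115 mm over their backs; the gripper's body (75 mm by 178 mm) begins 61 mm behind the grasp point.
Start: joints at [1.119, 0.477, 0.022, 1.555, -0.011, 1.109, -0.083], TCP at [0.228, -0.636, 0.223] pointing down, gripper open.
Joint ranges: [-2.96, 2.96], [-0.34, 2.1], [-1.41, 1.46], [0.24, 2.44], [-1.37, 4.51], [0.17, 1.92], [-2.96, 2.96]. Speed limits (rad/s): [2.39, 2.39, 3.14, 3.14, 3.14, 3.14, 3.14].

INTERFACE

Orientations are given as a unit quaternion [x, y, z, w].
In Python, from bench import arm gives the robot as it stands. The module is installed in compiled form; this text tells all that it offers.
- The arm moves only by the tool apply_moves, never from a script. Its argument "moves" is one flat list of numbers, 5 for each row, row after row: the closure, from -1 (fully open) to 1 (shut), so that 0 is half open, then the shift along the world's x, y, z in m, then the turn about the world's z in degrees. In form: [claw, tx, ty, tz, roll, claw, tx, ty, tz, roll, ...]. A call has 1 to 8 rows; each row is the pose to reach, as a shift and turn from the pose commanded when the call began; what a row does not reach only later rows make up. A row lasts 1/10 s, in which the tool goes at most 50 mm and 8.59 degrees, less where a joint would pass 70% of its speed; a pose out of reach is approached as far as the arm can. A call with a gripper value outside its range is refused whole. The fingers move at their own pace and stop on an object; "newtons" is the grip in N (left out, the last holds). Time passes only in rows, so rows that repeat a pose let the fingers close. It gives the time, the measured TCP pose, the force, the opening and the grip force at its end, in the units of the state.
- arm.state(): the state, without advancing time (a new reading comes with each control period).
- arm.grab_frame(name): name is "scene" or "side" or "wrist"; returns a dict with "frame" (400x640x3 uint8, red, green, blue), "camera_matrix" (3x3 intrinsics, pixels), "eye" and "rotation" of the camera in the world; the wrist camera has in their place "hand_eye" (4x4, takes a point from camera to tool coordinates, whose origin is the TCP and whose axes are the flange's). Camera axes: x right, y up, looking along -z (the intrinsics and any distortion apply to the point x, -y, -z); pixel columns grow to the right and rows downward; lengths in m; the calibration is good to about 2 mm. A picture is of the moment at which its call begins: read the wrist's pose just before it. There is no depth.
- arm.job_done(): hands the job in; it is judged then, once.
The state is a dict: "time_s": time; "joint_pos": joint angles; "qd": joint speeds; "effort": joint torques, N m; "tool_pos": TCP position; "ee_rot": TCP orientation; "wrist_force": force on the tool from outside, world axes, zero at the start; "moment": the same for the moment, N m; "gripper_width": finger opening in m; "gripper_force": force on a finger pad.
Only numpy, scipy, OpenCV 4.12 (cv2) and the standard library are available. Lean on these libraries where they do the work, as an engineer would, in place of code of your own. Each camera call takes 0.05 s, during which the arm holds its last target. There are 200 camera calls.

## Working session

There is one attempt and no reset: what is moved stays moved. The work goes in short steps, Python scripts to look and compute and a tool call to move; the robot and the scene stay as the last step left them, time stands still between calls to the robot, and variables do not carry over. Pictures are saved under pics/ and viewed, at most 14 in all, crops included, and the job is handed in when it is done.

Besides the shell and the picture viewer there is one more tool, called after "Request:" as a command line: name --argument value ..., lists and objects as JSON in quotes. apply_moves: Moves the arm, as the interface text tells. Its arguments: {"type":"object","properties":{"moves":{"type":"array","items":{"type":"number"}},"newtons":{"type":"number"}},"required":["moves"]}

```bash
mkdir -p pics; cat > h.py <<'E'
import numpy as np, cv2
from scipy.spatial.transform import Rotation as R
from bench import arm
def grab(n,save=None):
    s=arm.state(); f=arm.grab_frame(n)
    if n=="wrist":
        H=np.array(f["hand_eye"]); Rt=R.from_quat(s["ee_rot"]).as_matrix()
        f["rotation"]=Rt@H[:3,:3]; f["eye"]=Rt@H[:3,3]+np.array(s["tool_pos"])
    f["rotation"]=np.array(f["rotation"]); f["eye"]=np.array(f["eye"]);f["K"]=np.array(f["camera_matrix"])
    if save: cv2.imwrite("pics/"+save,cv2.cvtColor(f["frame"],cv2.COLOR_RGB2BGR))
    return f
def ray(f,u,v):
    d=np.linalg.inv(f["K"])@[u,v,1]; d=f["rotation"]@[d[0],-d[1],-d[2]]; return d/np.linalg.norm(d)
def onz(f,u,v,z):
    d=ray(f,u,v); return f["eye"]+d*(z-f["eye"][2])/d[2]
def px(f,p):
    c=f["rotation"].T@(np.array(p)-f["eye"]); q=f["K"]@[c[0],-c[1],-c[2]]; return q[:2]/q[2]
E
python3 - <<'E'
from h import *
for n in("scene","side","wrist"):
    f=grab(n,n+"0.png"); print(n,f["eye"].round(3),f["K"].round(1).tolist(),[k for k in f])
    print(f["rotation"].round(3).tolist())
print(arm.state())
E
```

```text
scene [ 0.862 -0.674  0.702] [[388.1, 0.0, 323.6], [0.0, 388.1, 201.8], [0.0, 0.0, 1.0]] ['frame', 'camera_matrix', 'eye', 'rotation', 'K']
[0.421, 0.104, 0.231, 0.871]
side [-0.075  0.542  0.691] [[377.2, 0.0, 321.9], [0.0, 377.2, 200.1], [0.0, 0.0, 1.0]] ['frame', 'camera_matrix', 'eye', 'rotation', 'K']
[-0.186, 0.413, 0.818, -0.354]
wrist [ 0.3   -0.609  0.384] [[296.7, 0.0, 320.5], [0.0, 296.7, 197.5], [0.0, 0.0, 1.0]] ['frame', 'camera_matrix', 'hand_eye', 'rotation', 'eye', 'K']
[[0.337, 0.903, 0.267], [-0.941, 0.324, 0.093], [-0.003, -0.282, 0.959]]
{'time_s': 0.15, 'joint_pos': array([ 1.11894605,  0.47762901,  0.02236869,  1.55616652, -0.01150485,
        1.10927328, -0.08313382]), 'qd': array([-0.00043672, -0.00367041,  0.00093314, -0.00205641, -0.00102431,
        0.00077513,  0.00181363]), 'effort': array([ 3.33206364e-03, -5.83287191e+01,  1.53675590e+00, -2.72874606e+01,
       -5.42550534e-02,  1.44379435e-02,  9.74993304e-05]), 'tool_pos': array([ 0.22732782, -0.63510856,  0.2219173 ]), 'ee_rot': array([ 9.85268749e-01,  1.71011808e-01, -1.63886881e-04, -6.53618225e-04]), 'wrist_force': array([-0.3036838 ,  0.70270815, -0.39159031]), 'moment': array([-0.00696315, -0.00240923,  0.00351869]), 'gripper_force': 0.0, 'gripper_width': 0.08792960546229577}
```

```bash
sed -i 's/f\["rotation"\]=np.array(f\["rotation"\]);/f["rotation"]=np.array(f["rotation"]);\n    if f["rotation"].size==4: f["rotation"]=R.from_quat(f["rotation"]).as_matrix()\n   /' h.py; python3 - <<'E'
import cv2,numpy as np
a=cv2.imread("pics/scene0.png");b=cv2.imread("pics/wrist0.png")
E
sed -n 1,12p h.py
```

```text
import numpy as np, cv2
from scipy.spatial.transform import Rotation as R
from bench import arm
def grab(n,save=None):
    s=arm.state(); f=arm.grab_frame(n)
    if n=="wrist":
        H=np.array(f["hand_eye"]); Rt=R.from_quat(s["ee_rot"]).as_matrix()
        f["rotation"]=Rt@H[:3,:3]; f["eye"]=Rt@H[:3,3]+np.array(s["tool_pos"])
    f["rotation"]=np.array(f["rotation"]);
    if f["rotation"].size==4: f["rotation"]=R.from_quat(f["rotation"]).as_matrix()
    f["eye"]=np.array(f["eye"]);f["K"]=np.array(f["camera_matrix"])
    if save: cv2.imwrite("pics/"+save,cv2.cvtColor(f["frame"],cv2.COLOR_RGB2BGR))
```

View pics/scene0.png

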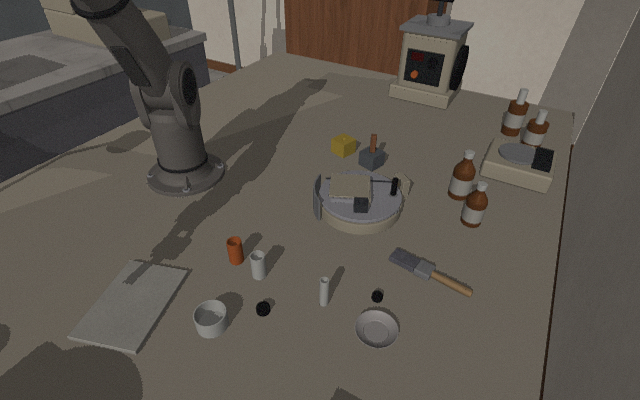

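View pics/side0.png

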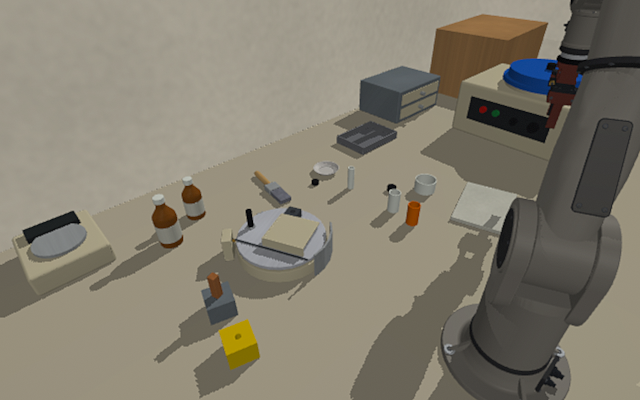

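```bash
python3 - <<'E'
from h import *
f=grab("scene"); g=grab("side")
cv2.imwrite("pics/crop1.png",cv2.cvtColor(np.hstack([cv2.resize(f["frame"][110:240,290:420],(400,400),interpolation=2),cv2.resize(g["frame"][195:325,200:340],(400,400),interpolation=2)]),cv2.COLOR_RGB2BGR))
P=lambda n,f,u,v,z:print(n,onz(f,u,v,z).round(3))
P("crank s",f,394,181,.105);P("crank d",g,249,211,.105)
P("table c s",f,361,195,.05);P("table c d",g,283,240,.05)
P("ear",f,361,200,.076);P("ear d",g,293,211,.076)
P("stand top",f,372,155,.05)
P("handle top",f,374,136,.11);P("handle d",g,214,276,.11)
P("cupa rim",f,210,312,.04);P("cupa d",g,425,181,.04)
P("c rim",f,258,254,.064);P("c d",g,394,194,.064)
P("d rim",f,324,279,.076);P("d d",g,351,168,.076)
P("orange",f,235,241,.064);P("or d",g,413,206,.064)
E
```

```text
crank s [0.622 0.153 0.105]
crank d [0.611 0.167 0.105]
table c s [0.545 0.121 0.05 ]
table c d [0.516 0.138 0.05 ]
ear [0.567 0.07  0.076]
ear d [0.564 0.064 0.076]
stand top [0.487 0.328 0.05 ]
handle top [0.481 0.342 0.11 ]
handle d [0.472 0.346 0.11 ]
cupa rim [ 0.441 -0.371  0.04 ]
cupa d [ 0.434 -0.359  0.04 ]
c rim [ 0.444 -0.211  0.064]
c d [ 0.437 -0.205  0.064]
d rim [ 0.612 -0.209  0.076]
d d [ 0.608 -0.206  0.076]
orange [ 0.373 -0.205  0.064]
or d [ 0.365 -0.197  0.064]
```

View pics/crop1.png

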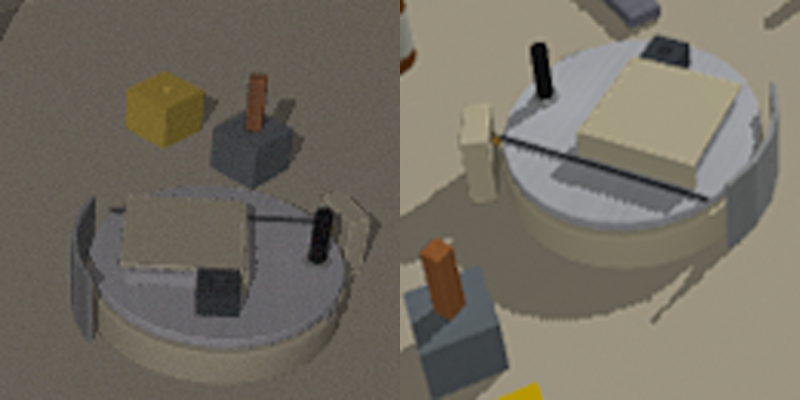

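Request:
apply_moves --moves '[-1,0.25,0.31,0.03,-19.7,-1,0.25,0.31,0.03,-19.7,-1,0.25,0.31,0.03,-19.7,-1,0.25,0.31,0.03,-19.7,-1,0.25,0.31,0.03,-19.7,-1,0.25,0.31,0.03,-19.7,-1,0.25,0.31,0.03,-19.7,-1,0.25,0.31,0.03,-19.7]'

```text
time_s: 1.05
tool_pos: [0.4785, -0.3237, 0.253]
ee_rot: [1.0, 0.0, 0.0, 0.0]
wrist_force: [-0.3, -0.4, 0.1]
gripper_width: 0.088
gripper_force: 0.0
```

```bash
python3 - <<'E'
from h import *
f=grab("wrist","w1.png"); s=arm.state(); print(s["tool_pos"],s["ee_rot"],f["eye"],f["rotation"].round(2).tolist())
for p in [(.437,-.365,.04),(.44,-.208,.064),(.61,-.207,.076),(.37,-.2,.064)]: print(px(f,p))
E
```

```text
[ 0.48532774 -0.31487516  0.25364001] [ 0.99997907  0.00571372  0.00230173 -0.00198084] [ 0.55557657 -0.32380731  0.4151824 ] [[0.0, 0.96, 0.28], [-1.0, 0.0, -0.0], [-0.0, -0.28, 0.96]]
[351.79401056 203.45016833]
[227.75832151 206.89473194]
[209.03712511  55.89486792]
[226.35737991 257.5839242 ]
```

View pics/w1.png

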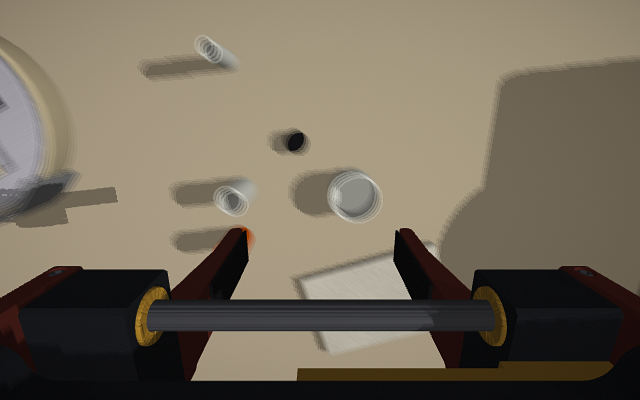

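Request:
apply_moves --moves '[-1,0.05,0.36,0.03,0,-1,0.05,0.36,0.03,0,-1,0.05,0.36,0.03,0,-1,0.05,0.36,0.03,0,-1,0.05,0.36,0.03,0,-1,0.05,0.36,0.03,0,-1,0.05,0.36,0.03,0,-1,0.05,0.36,0.03,0]'

```text
time_s: 1.9
tool_pos: [0.5277, 0.0408, 0.2834]
ee_rot: [1.0, 0.004, 0.001, -0.001]
wrist_force: [-0.2, -0.4, -0.4]
gripper_width: 0.0875
gripper_force: 0.0
```

Request:
apply_moves --moves '[-1,0.0,0.04,0,0,-1,0.0,0.04,0,0,-1,0.0,0.04,0,0,-1,0.0,0.04,0,0,-1,0.0,0.04,0,0]'

```text
time_s: 2.4
tool_pos: [0.5276, 0.0727, 0.2826]
ee_rot: [1.0, -0.001, -0.0, 0.0]
wrist_force: [0.4, -0.0, -0.5]
gripper_width: 0.0878
gripper_force: 0.0
```

```bash
python3 - <<'E'
from h import *
f=grab("wrist","w2.png"); s=arm.state(); print(s["tool_pos"],s["ee_rot"],f["eye"])
for p in [(.53,.13,.05),(.617,.16,.105),(.565,.067,.076),(.477,.344,.11)]: print(px(f,p))
E
```

```text
[0.52759861 0.07294361 0.28257479] [ 9.99999262e-01 -1.18639246e-03 -8.04499355e-05  2.48551459e-04] [0.60475816 0.07245236 0.44470571]
[278.06497226 167.99428862]
[240.0726092  98.5017471]
[325.15572213 143.73926744]
[ 95.5189306  221.15261533]
```

View pics/w2.png

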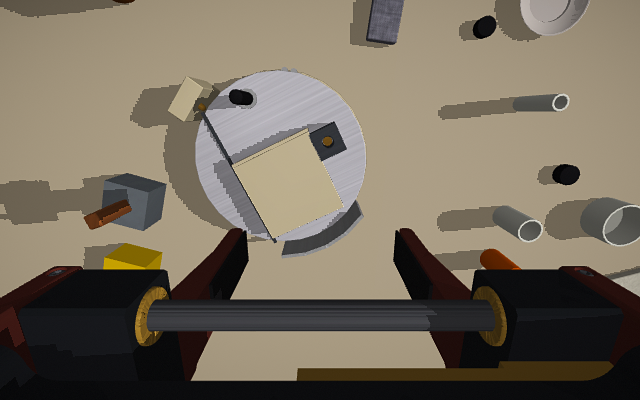

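```bash
python3 - <<'E'
from h import *
f=grab("wrist")
c=np.array([onz(f,*p,.076)[:2] for p in [(232,164),(308,129),(344,206),(273,238)]]);print(c.round(4),c.mean(0))
print("sides",[np.linalg.norm(c[i]-c[i-3]).round(4) for i in range(4)],np.degrees([np.arctan2(*(c[i]-c[i-3])[::-1]) for i in range(4)]))
print("crank",onz(f,235,97,.105),"crank base",onz(f,250,99,.05)); print("ear",onz(f,328,141,.076),"btn",onz(f,328,142,.064))
e=np.array([onz(f,*p,.05)[:2] for p in [(194,157),(366,157),(279,69),(215,209),(232,82),(347,105),(358,185)]])
from scipy.optimize import least_squares as L
r=L(lambda q:np.hypot(*(e-q).T)-.115,[.53,.13]);print(r.x,r.fun.round(4))
for n,pp in dict(stand=[(108,178),(165,182),(133,229),(104,208),(162,212)]).items(): print(n,[onz(f,*p,.05)[:2].round(3) for p in pp])
print("handle top",onz(f,92,218,.11)[:2])
print("d",onz(f,561,102,.076)[:2],"c",onz(f,530,230,.064)[:2],"a",onz(f,620,223,.04)[:2])
E
```

```text
[[0.5401 0.184 ]
 [0.5827 0.0881]
 [0.4844 0.0424]
 [0.4392 0.1374]] [0.51159568 0.11297054]
sides [np.float64(0.105), np.float64(0.1084), np.float64(0.1052), np.float64(0.1112)] [ 113.96800315   24.91491383  -64.51923863 -155.18830144]
crank [0.61851384 0.16564094 0.105     ] crank base [0.61831022 0.16193871 0.05      ]
ear [0.5682922  0.06375646 0.076     ] btn [0.56585513 0.06346035 0.064     ]
[0.53855718 0.1283422 ] [-0.0014  0.0011 -0.0002 -0.0006 -0.0012 -0.0003 -0.0036]
stand [array([0.517, 0.362]), array([0.511, 0.286]), array([0.442, 0.342]), array([0.474, 0.377]), array([0.468, 0.296])]
handle top [0.48094137 0.34760567]
d [ 0.61324417 -0.21156299] c [ 0.44514118 -0.21623109] a [ 0.44583491 -0.363417  ]
```

```bash
python3 - <<'E'
from h import *
A=np.array([.5385,.1283]);s=arm.state();print(s["tool_pos"],s["joint_pos"].round(2))
for d in list(range(24,100,6)):
    t=np.radians(d);u=np.array([np.cos(t),np.sin(t)]);n=np.array([-u[1],u[0]])
    for off in (.03,.0215): print(d,off,(A+.09*u-off*n).round(4),end=' ')
    print()
f=grab("wrist");print("block",[onz(f,*p,.066)[:2].round(3) for p in [(187,77),(213,90),(196,121),(168,107)]])
E
```

```text
[0.5275947  0.07323344 0.28261195] [ 0.01  0.21 -0.31  1.8   0.07  1.14 -1.89]
24 0.03 [0.6329 0.1375] 24 0.0215 [0.6295 0.1453] 
30 0.03 [0.6314 0.1473] 30 0.0215 [0.6272 0.1547] 
36 0.03 [0.6289 0.1569] 36 0.0215 [0.6239 0.1638] 
42 0.03 [0.6255 0.1662] 42 0.0215 [0.6198 0.1725] 
48 0.03 [0.621  0.1751] 48 0.0215 [0.6147 0.1808] 
54 0.03 [0.6157 0.1835] 54 0.0215 [0.6088 0.1885] 
60 0.03 [0.6095 0.1912] 60 0.0215 [0.6021 0.1955] 
66 0.03 [0.6025 0.1983] 66 0.0215 [0.5947 0.2018] 
72 0.03 [0.5948 0.2046] 72 0.0215 [0.5868 0.2073] 
78 0.03 [0.5866 0.2101] 78 0.0215 [0.5782 0.2119] 
84 0.03 [0.5777 0.2147] 84 0.0215 [0.5693 0.2156] 
90 0.03 [0.5685 0.2183] 90 0.0215 [0.56   0.2183] 
96 0.03 [0.5589 0.2209] 96 0.0215 [0.5505 0.2201] 
block [array([0.643, 0.232]), array([0.628, 0.202]), array([0.592, 0.227]), array([0.609, 0.26 ])]
```

Request:
apply_moves --moves '[1,0.106,0.068,-0.05,24,1,0.106,0.068,-0.05,24,1,0.106,0.068,-0.05,24,1,0.106,0.068,-0.1,24,1,0.106,0.068,-0.1,24,1,0.106,0.068,-0.1,24,1,0.106,0.068,-0.1,24]' --newtons 10

```text
time_s: 3.25
tool_pos: [0.6344, 0.1421, 0.1852]
ee_rot: [0.978, 0.207, 0.001, 0.0]
wrist_force: [0.1, -1.2, 1.2]
gripper_width: 0.0355
gripper_force: 0.0
```

Request:
apply_moves --moves '[1,0.0,-0.004,0,0,1,0.0,-0.004,-0.03,0,1,0,-0.004,-0.07,0,1,0,-0.004,-0.102,0,1,0,-0.004,-0.102,0,1,0,-0.004,-0.102,0]'

```text
time_s: 3.85
tool_pos: [0.6343, 0.1383, 0.0823]
ee_rot: [0.978, 0.208, 0.001, 0.0]
wrist_force: [0.2, 0.5, 0.8]
gripper_width: 0.0005
gripper_force: 0.0
```

```bash
python3 - <<'E'
from h import *
s=arm.state();print(s["tool_pos"],s["gripper_width"])
f=grab("side");print([px(f,p).round(0) for p in[(.62,.165,.105),(.6344,.138,.083)]])
cv2.imwrite("pics/c3.png",cv2.cvtColor(cv2.resize(f["frame"][150:300,180:360],(720,600),interpolation=2),cv2.COLOR_RGB2BGR))
E
```

```text
[0.63430843 0.13834815 0.08234585] 0.0005138496468399493
[array([248., 209.]), array([254., 209.])]
```

View pics/c3.png

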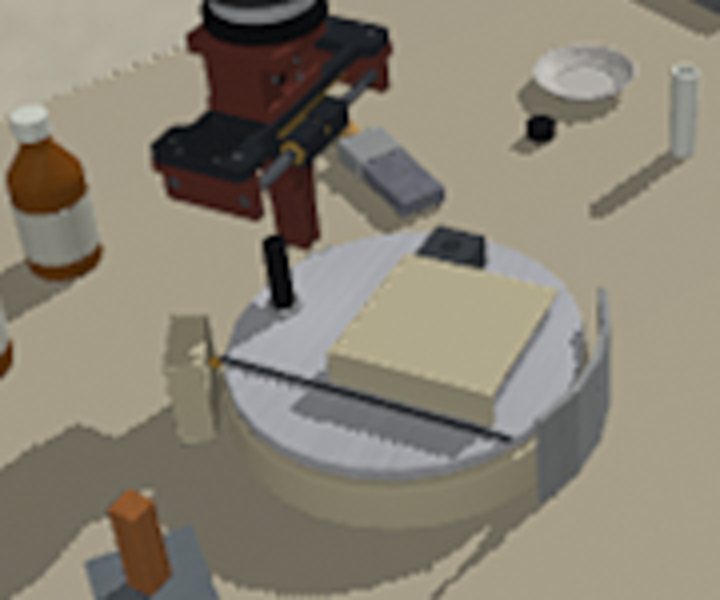

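Request:
apply_moves --moves '[1,-0.005,0.007,0,0,1,-0.007,0.016,0,6,1,-0.01,0.0255,0,12,1,-0.0145,0.034,0,18,1,-0.0195,0.0425,0,24,1,-0.0255,0.05,0,30,1,-0.032,0.057,0,36,1,-0.036,0.06,0,39]'

```text
time_s: 4.7
tool_pos: [0.5978, 0.2002, 0.0828]
ee_rot: [0.851, 0.524, 0.002, 0.0]
wrist_force: [-0.5, -0.2, -0.9]
gripper_width: 0.0003
gripper_force: 0.0
```

Request:
apply_moves --moves '[1,0,0,0,0,1,0,0,0,0]'

```text
time_s: 4.9
tool_pos: [0.5982, 0.1989, 0.082]
ee_rot: [0.853, 0.522, 0.001, 0.0]
wrist_force: [0.5, -0.7, 0.2]
gripper_width: 0.0007
gripper_force: 0.0
```

```bash
python3 - <<'E'
from h import *
print(arm.state()["wrist_force"])
f=grab("wrist","w4.png")
E
```

```text
[ 0.54056375 -0.66469825  0.24578767]
```

View pics/w4.png

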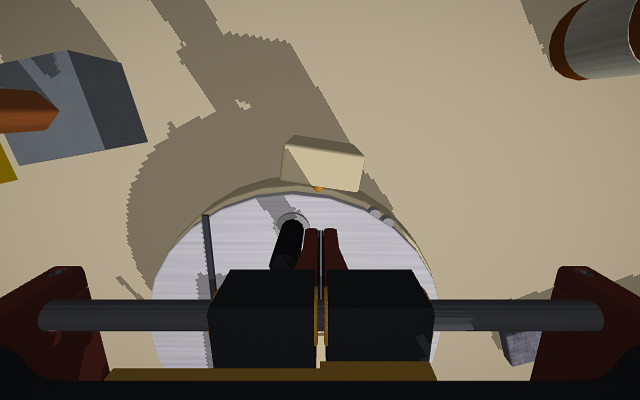

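```bash
python3 - <<'E'
from h import *
f=grab("wrist")
A=np.array([.5385,.1283])
for n,u,v,z in [("notch",372,211,.05),("notch",389,222,.05),("pawl",318,188,.05),("post",284,256,.105)]:
    p=onz(f,u,v,z)[:2]-A; print(n,np.hypot(*p),np.degrees(np.arctan2(p[1],p[0])))
E
```

```text
notch 0.11510206344720288 33.631760077723236
notch 0.1149657520040429 26.305053316679725
pawl 0.11833118036868928 53.64422876059687
post 0.09464533241644857 61.81598552917513
```

Request:
apply_moves --moves '[1,-0.006,0.0053,0,5,1,-0.0115,0.009,0,9,1,-0.017,0.012,0,13,1,-0.023,0.015,0,17,1,-0.026,0.016,0,19,1,-0.026,0.016,0,19,1,-0.026,0.016,0,19]'

```text
time_s: 5.7
tool_pos: [0.5718, 0.2143, 0.0807]
ee_rot: [0.755, 0.655, 0.0, 0.0]
wrist_force: [-0.1, -0.1, 1.0]
gripper_width: 0.0008
gripper_force: 0.0
```

Request:
apply_moves --moves '[1,-0.0015,0.0005,0,1,1,-0.003,0.001,0,2,1,-0.003,0.001,0,2,1,-0.003,0.001,0,2]'

```text
time_s: 6.1
tool_pos: [0.5687, 0.2153, 0.0807]
ee_rot: [0.743, 0.669, 0.0, 0.0]
wrist_force: [0.7, -0.7, 0.9]
gripper_width: 0.0003
gripper_force: 0.5
```

```bash
cat > m.py <<'E'
from h import *
f=grab("side"); 
h=f["frame"].astype(int); m=((h.sum(2)<90)).astype(np.uint8); m[:150]=0;m[330:]=0;m[:,:200]=0;m[:,340:]=0
n,l,st,c=cv2.connectedComponentsWithStats(m)
print([(st[i].tolist(),c[i].round(1).tolist()) for i in range(1,n) if st[i,4]>15]); print(arm.state()["wrist_force"],arm.state()["tool_pos"])
cv2.imwrite("pics/c5.png",cv2.cvtColor(cv2.resize(h[150:300,180:360].astype(np.uint8),(720,600),interpolation=2),cv2.COLOR_RGB2BGR))
E
python3 m.py
```

```text
[([208, 150, 9, 7, 38], [212.5, 152.5]), ([213, 166, 37, 21, 309], [232.5, 177.8]), ([312, 179, 6, 6, 32], [314.6, 181.7]), ([209, 181, 46, 38, 278], [229.7, 203.1]), ([237, 204, 31, 19, 108], [253.2, 215.1]), ([241, 231, 11, 19, 96], [247.6, 239.7])]
[ 1.32668945 -1.2592796   1.16028024] [0.56872069 0.21530468 0.08068929]
```

Request:
apply_moves --moves '[1,-0.0015,0.0002,0,1,1,-0.0015,0.0002,0,1,1,-0.0015,0.0002,0,1]'

```text
time_s: 6.45
tool_pos: [0.5682, 0.2156, 0.0808]
ee_rot: [0.737, 0.676, 0.001, 0.0]
wrist_force: [4.8, 0.1, -2.8]
gripper_width: 0.0005
gripper_force: 2.6
```

```bash
python3 - <<'E'
from h import *
print(arm.state()["wrist_force"])
f=grab("wrist");cv2.imwrite("pics/w6.png",cv2.cvtColor(cv2.resize(f["frame"][130:300,200:440],(768,544),interpolation=2),cv2.COLOR_RGB2BGR))
E
```

```text
[ 4.84683147  0.13114568 -2.76261344]
```

View pics/w6.png

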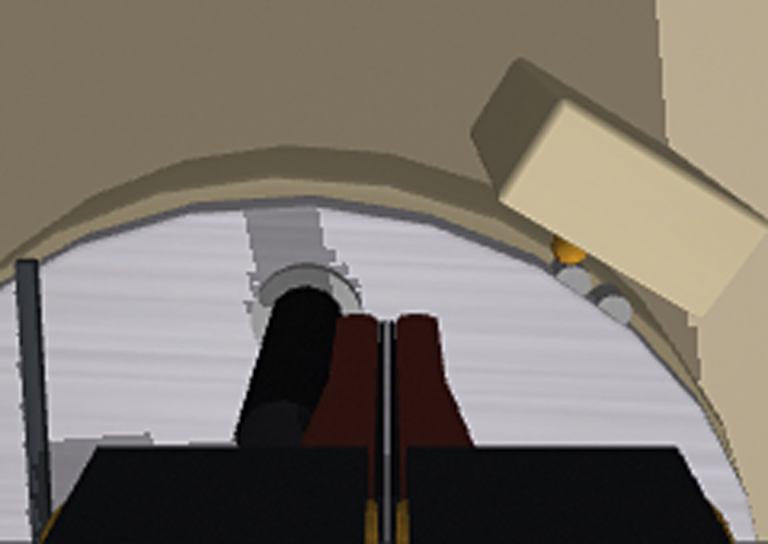

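Request:
apply_moves --moves '[1,-0.0015,0.0002,0,1,1,-0.003,0.0003,0,2,1,-0.003,0.0003,0,2]'

```text
time_s: 6.8
tool_pos: [0.5641, 0.2166, 0.0808]
ee_rot: [0.725, 0.689, 0.001, -0.0]
wrist_force: [2.4, 1.4, -0.4]
gripper_width: 0.0005
gripper_force: 0.9
```

```bash
python3 - <<'E'
from h import *
f=grab("wrist")["frame"][190:245,340:440].astype(int)
A=np.array([.5385,.1283])
print(arm.state()["wrist_force"])
m=((f[...,0]>150)&(f[...,1]<130+0*f[...,0])&(f[...,2]<60)).astype(np.uint8); ys,xs=np.nonzero(m); print("pawl",xs.mean()+340,ys.mean()+190,len(xs))
cv2.imwrite("pics/w7.png",cv2.cvtColor(cv2.resize(f.astype(np.uint8),(600,330),interpolation=2),cv2.COLOR_RGB2BGR))
E
```

```text
[ 0.54583543  0.64264917 -0.50221901]
pawl 384.4375 211.25 16
```

View pics/w7.png

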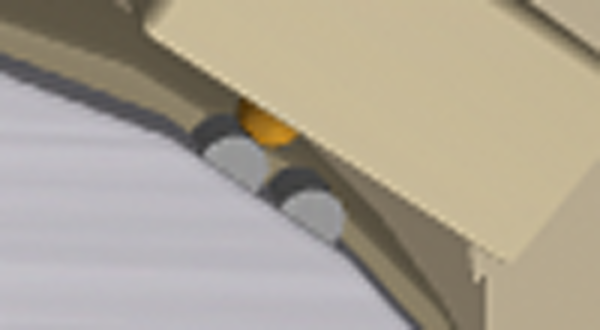

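Request:
apply_moves --moves '[1,0.015,0,0,0,1,0.015,0,0,0,1,0.015,0,0.04,0,-1,0.015,0,0.09,-8,-1,0.015,-0.02,0.14,-16,-1,0.015,-0.04,0.19,-24,-1,0.015,-0.04,0.19,-32,-1,0.015,-0.04,0.19,-40]'

```text
time_s: 7.65
tool_pos: [0.5792, 0.1756, 0.2733]
ee_rot: [0.919, 0.395, 0.002, 0.0]
wrist_force: [0.4, 0.9, -0.6]
gripper_width: 0.0371
gripper_force: 0.0
```

Request:
apply_moves --moves '[-1,-0.02,0,0,-8,-1,-0.02,0,0,-16,-1,-0.02,0,0,-24,-1,-0.02,0,0,-32,-1,-0.02,0,0,-40,-1,-0.02,0,0,-46,-1,-0.02,0,0,-46,-1,-0.02,0,0,-46]'

```text
time_s: 8.45
tool_pos: [0.5582, 0.1762, 0.2704]
ee_rot: [1.0, 0.01, -0.0, 0.0]
wrist_force: [-0.3, 0.6, -0.4]
gripper_width: 0.0873
gripper_force: 0.0
```

```bash
python3 - <<'E'
from h import *
f=grab("wrist","w8.png"); s=arm.state(); print(s["tool_pos"],s["ee_rot"])
cv2.imwrite("pics/w8b.png",cv2.cvtColor(cv2.resize(f["frame"][:270,20:380],(800,600),interpolation=2),cv2.COLOR_RGB2BGR))
E
```

```text
[0.55842072 0.1761313  0.27046994] [ 9.99948329e-01  1.01584441e-02 -3.70680504e-04  8.61489209e-05]
```

View pics/w8b.png

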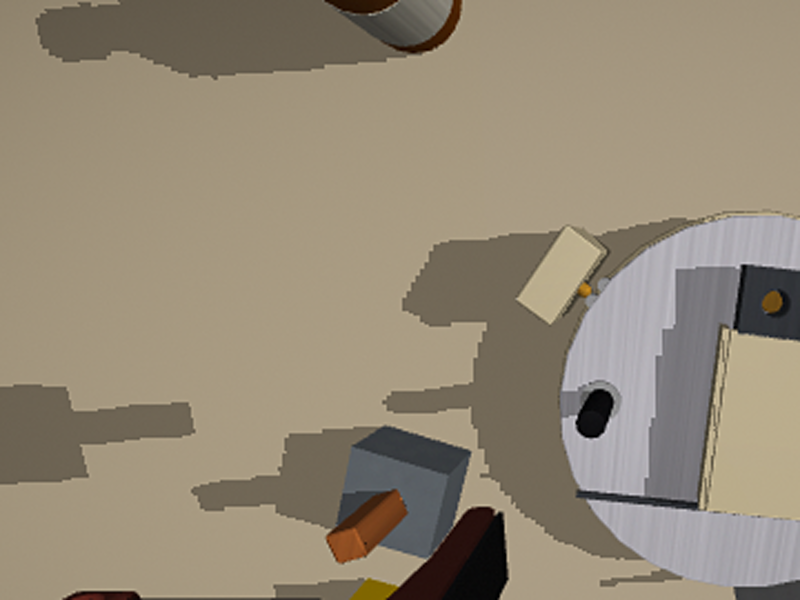

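Request:
apply_moves --moves '[-1,-0.1,0.165,0,-1,-1,-0.1,0.165,0,-1,-1,-0.1,0.165,0,-1,-1,-0.1,0.165,0,-1,-1,-0.1,0.165,0,-1,-1,-0.1,0.165,0,-1,-1,-0.1,0.165,0,-1]'

```text
time_s: 9.2
tool_pos: [0.4599, 0.3395, 0.2704]
ee_rot: [1.0, -0.001, 0.0, 0.001]
wrist_force: [0.1, -0.6, -0.6]
gripper_width: 0.0878
gripper_force: 0.0
```

```bash
python3 - <<'E'
from h import *
f=grab("wrist","w9.png"); s=arm.state(); print(s["tool_pos"],s["ee_rot"])
h=cv2.cvtColor(f["frame"],cv2.COLOR_RGB2HSV); fr=f["frame"].astype(int)
m=((h[...,0]<14)&(h[...,1]>130)&(h[...,2]>100)).astype(np.uint8); m[240:]=0
n,l,st,c=cv2.connectedComponentsWithStats(m)
for i in range(1,n):
    if st[i,4]>40: print(st[i],c[i])
x,y,w,hh,_=[int(v) for v in px(f,(.481,.345,.11)).tolist()+[0,0,0]]
print(x,y)
cv2.imwrite("pics/w9b.png",cv2.cvtColor(cv2.resize(f["frame"][80:230,220:420],(800,600),interpolation=2),cv2.COLOR_RGB2BGR))
E
```

```text
[0.4601912  0.33923646 0.27043986] [ 9.99999208e-01 -1.16245303e-03  4.63930812e-05  4.79398940e-04]
[304 152  19  24 266] [314.14285714 165.71428571]
315 163
```

View pics/w9b.png

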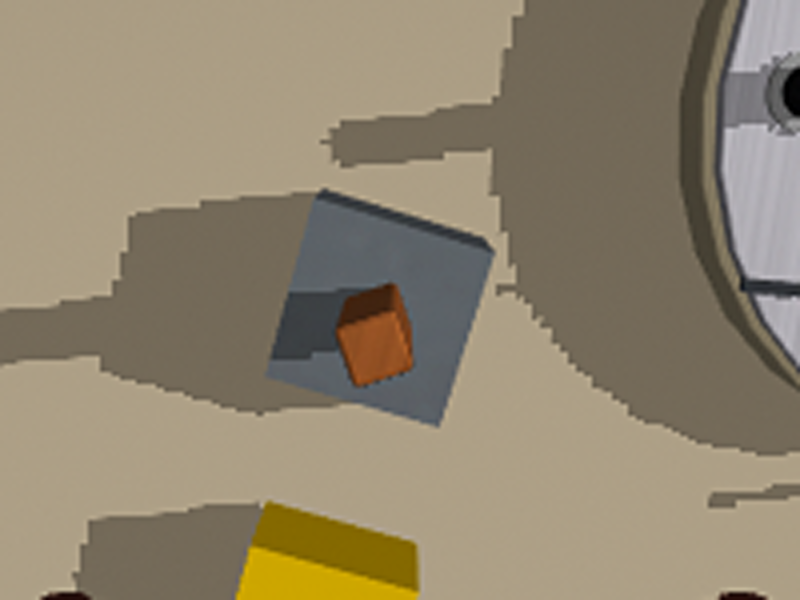

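```bash
python3 - <<'E'
from h import *
f=grab("wrist")
def q(pp,z):
    c=np.array([onz(f,220+x/4,80+y/4,z)[:2] for x,y in pp]);e=[c[i]-c[i-1] for i in range(4)]
    print(c.mean(0).round(4),[np.hypot(*v).round(4) for v in e],[np.degrees(np.arctan2(v[1],v[0])).round(1)%90 for v in e])
q([(318,193),(491,247),(438,427),(267,376)],.05); q([(338,331),(395,310),(414,366),(359,387)],.11)
print(arm.state()["tool_pos"])
E
```

```text
[0.4776 0.3468] [np.float64(0.0613), np.float64(0.0573), np.float64(0.0613), np.float64(0.0589)] [np.float64(72.9), np.float64(72.8), np.float64(74.4), np.float64(72.8)]
[0.4771 0.3462] [np.float64(0.0166), np.float64(0.0167), np.float64(0.0164), np.float64(0.0164)] [np.float64(19.5), np.float64(20.099999999999994), np.float64(18.5), np.float64(21.099999999999994)]
[0.46021241 0.33924821 0.27045704]
```

Request:
apply_moves --moves '[-0.4,0.017,0.007,-0.03,8,-0.4,0.017,0.007,-0.07,16,-0.4,0.017,0.007,-0.1,20,-0.4,0.017,0.007,-0.13,20,-0.4,0.017,0.007,-0.13,20,-0.4,0.017,0.007,-0.13,20]' --newtons 30

```text
time_s: 9.9
tool_pos: [0.4767, 0.3473, 0.141]
ee_rot: [0.985, 0.173, -0.0, 0.0]
wrist_force: [0.7, -0.2, 0.3]
gripper_width: 0.0618
gripper_force: 0.0
```

```bash
python3 - <<'E'
from h import *
f=grab("wrist"); s=arm.state(); print(s["tool_pos"],s["ee_rot"],px(f,(.4772,.3464,.11)))
h=cv2.cvtColor(f["frame"],cv2.COLOR_RGB2HSV)
m=((h[...,0]<14)&(h[...,1]>130)&(h[...,2]>60)).astype(np.uint8)
n,l,st,c=cv2.connectedComponentsWithStats(m)
for i in range(1,n):
    if st[i,4]>60: print(st[i],c[i])
cv2.imwrite("pics/w10.png",cv2.cvtColor(f["frame"],cv2.COLOR_RGB2BGR))
E
```

```text
[0.47709402 0.34806004 0.14204665] [ 9.84918444e-01  1.73017246e-01  7.54466065e-04 -3.50821711e-04] [322.1660622  225.05880872]
[ 308  191   26   45 1057] [320.21002838 213.77578051]
[233 281   9  18  83] [238.28915663 292.38554217]
```

Centred. Descend and grip.

Request:
apply_moves --moves '[-0.4,0,0,-0.04,0,-0.4,0,0,-0.073,0,-0.4,0,0,-0.073,0,-0.4,0,0,-0.073,0,1,0,0,-0.073,0,1,0,0,-0.073,0,1,0,0,-0.073,0,1,0,0,-0.073,0]'

```text
time_s: 10.75
tool_pos: [0.4764, 0.3482, 0.0685]
ee_rot: [0.985, 0.174, 0.001, -0.0]
wrist_force: [0.0, -0.1, -0.1]
gripper_width: 0.0332
gripper_force: 0.0
```

Request:
apply_moves --moves '[1,0,0,0,0,1,0,0,0,0,1,0,0,0,0]'

```text
time_s: 11.05
tool_pos: [0.4761, 0.3479, 0.0678]
ee_rot: [0.985, 0.174, 0.0, 0.0]
wrist_force: [-0.2, 0.1, 1.4]
gripper_width: 0.0179
gripper_force: 30.0
```

Request:
apply_moves --moves '[1,0,0,0.03,0,1,0,0,0.07,0,1,0,0,0.11,0,1,0.03,-0.04,0.15,0,1,0.06,-0.09,0.15,0,1,0.09,-0.13,0.15,0,1,0.09,-0.14,0.15,0,1,0.09,-0.14,0.15,0]'

```text
time_s: 11.85
tool_pos: [0.5686, 0.2018, 0.2172]
ee_rot: [0.986, 0.169, -0.0, 0.001]
wrist_force: [0.2, -0.7, -1.1]
gripper_width: 0.0183
gripper_force: 30.0
```

```bash
cat > btn.py <<'E'
from h import *
f=grab("wrist"); s=arm.state(); print(s["tool_pos"],s["gripper_width"],s["wrist_force"])
A=np.array([.5385,.1283])
p0=(.6086,.1222,.064);u,v=px(f,p0);print("pred",u,v)
h=cv2.cvtColor(f["frame"],cv2.COLOR_RGB2HSV)
m=((h[...,0]>8)&(h[...,0]<26)&(h[...,1]>120)&(h[...,2]>50)).astype(np.uint8)
n,l,st,c=cv2.connectedComponentsWithStats(m)
for i in range(1,n):
    if st[i,4]>15 and np.hypot(*(c[i]-[u,v]))<70: print(st[i],c[i],onz(f,*c[i],.064))
d=((f["frame"].max(2)<75)).astype(np.uint8)
x0,y0=max(0,int(u)-70),max(0,int(v)-70)
n,l,st,c=cv2.connectedComponentsWithStats(d[y0:y0+140,x0:x0+140])
for i in range(1,n):
    if st[i,4]>150: print("dark",st[i]+[x0,y0,0,0,0],onz(f,*(c[i]+[x0,y0]),.076))
E
python3 btn.py
```

```text
[0.56694238 0.20524474 0.21722079] 0.01790744065464004 [-0.80310611  0.7196859   0.16367894]
pred 402.0203986393871 173.59795920307042
[398 172  10   9  69] [402.8115942 176.1884058] [0.60626229 0.12022396 0.064     ]
dark [ 377  154   50   45 1207] [0.60773693 0.12535824 0.076     ]
dark [332 221  23  22 306] [0.52386051 0.16070421 0.076     ]
```

Request:
apply_moves --moves '[1,0.02,-0.04,-0.03,0,1,0.04,-0.084,-0.05,0,1,0.04,-0.084,-0.05,0,1,0.04,-0.084,-0.05,0,1,0.04,-0.084,-0.05,0]'

```text
time_s: 12.4
tool_pos: [0.6054, 0.1269, 0.1681]
ee_rot: [0.985, 0.175, 0.0, -0.001]
wrist_force: [-0.1, 0.2, -0.4]
gripper_width: 0.0182
gripper_force: 30.0
```

```bash
python3 btn.py; python3 - <<'E'
from h import *
f=grab("wrist"); s=arm.state(); t=s["tool_pos"]
u,v=px(f,(.607,.121,.07)); print(u,v, "tip",px(f,(t[0],t[1],t[2]-.058)))
x0,y0=int(u)-75,max(0,int(v)-60)
print(x0,y0)
cv2.imwrite("pics/w11.png",cv2.cvtColor(cv2.resize(f["frame"][y0:y0+112,x0:x0+150],(750,560),interpolation=2),cv2.COLOR_RGB2BGR))
E
```

```text
[0.60543792 0.12719546 0.16843013] 0.017922801380381683 [-0.35533274  0.38030956 -0.07630128]
pred 326.9078172203764 194.86743882473712
[322 194  13  10  98] [327.83673469 198.02040816] [0.60602855 0.12030891 0.064     ]
[ 302  221   38   77 2666] [320.45123781 261.09789947] [0.54202251 0.10414848 0.064     ]
dark [ 278  170   87   94 4291] [0.58177086 0.11600895 0.076     ]
327.8647843440592 198.79246274161034 tip [321.1077943  212.64600079]
252 138
```

View pics/w11.png

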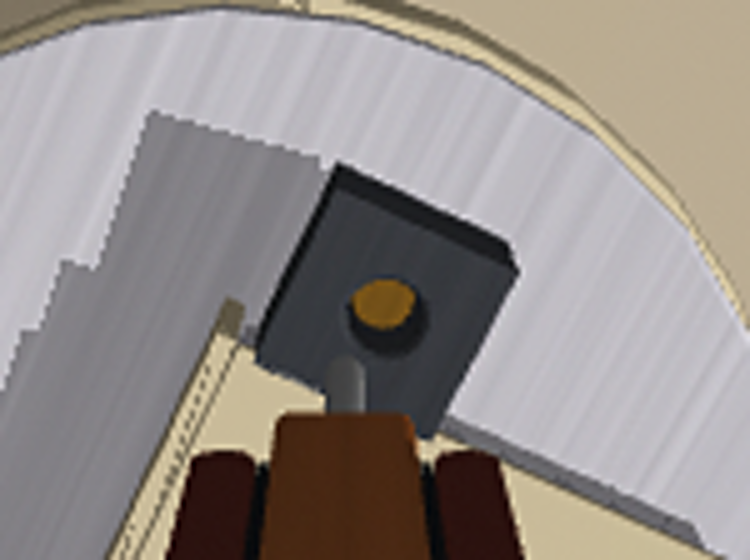

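```bash
python3 - <<'E'
from h import *
f=grab("wrist");t=arm.state()["tool_pos"];F=lambda x,y,z:onz(f,252+x/5,138+y/5,z)[:2]
print(F(388,316,.076),F(388,307,.064))
a,b,c,d=[F(*p,.076) for p in [(334,190),(516,272),(435,438),(258,365)]]
print((a+b+c+d)/4,[np.degrees(np.arctan2(*(q[::-1]))) for q in (d-a,c-b,b-a,c-d)],[np.hypot(*q) for q in (d-a,c-b,b-a,c-d)])
print(t, "tip seen at z tip",F(347,364,t[2]-.058))
E
```

```text
[0.60715598 0.11929403] [0.60548693 0.1183136 ]
[0.60666763 0.11953965] [np.float64(177.09358631954873), np.float64(176.59089911973345), np.float64(-94.45492432656637), np.float64(-93.41480895607303)] [np.float64(0.03523110545509407), np.float64(0.03458286372832638), np.float64(0.03563460074613555), np.float64(0.03531956703473385)]
[0.60563287 0.12664415 0.16854091] tip seen at z tip [0.60713053 0.12716108]
```

Request:
apply_moves --moves '[1,0.0008,-0.0075,0,0,1,0.0008,-0.0075,-0.02,0,1,0.0008,-0.0075,-0.026,0,1,0.0008,-0.0075,-0.026,0,1,0.0008,-0.0075,-0.026,0]'

```text
time_s: 13.05
tool_pos: [0.607, 0.1168, 0.1421]
ee_rot: [0.985, 0.174, 0.0, -0.0]
wrist_force: [-0.9, -0.6, -0.2]
gripper_width: 0.018
gripper_force: 30.0
```

Request:
apply_moves --moves '[1,0,0,-0.008,0,1,0,0,-0.016,0,1,0,0,-0.018,0,1,0,0,-0.018,0]'

```text
time_s: 13.45
tool_pos: [0.6064, 0.1164, 0.123]
ee_rot: [0.985, 0.174, -0.001, 0.0]
wrist_force: [0.2, -0.3, -1.6]
gripper_width: 0.0177
gripper_force: 30.0
```

Request:
apply_moves --moves '[1,0,0.001,-0.004,0,1,0,0.001,-0.0075,0,1,0,0.001,-0.0075,0]'

```text
time_s: 13.75
tool_pos: [0.6073, 0.1174, 0.1163]
ee_rot: [0.985, 0.174, 0.0, 0.0]
wrist_force: [1.3, -1.7, 3.9]
gripper_width: 0.018
gripper_force: 30.0
```

```bash
python3 -c "
from h import *
s=arm.state();print(s['tool_pos'],s['wrist_force'],s['gripper_width'])"
```

```text
[0.607291   0.11740766 0.11632404] [ 1.25399207 -1.6711447   3.92710575] 0.01801911701629251
```

Request:
apply_moves --moves '[1,0,-0.003,-0.001,0,1,-0.001,-0.013,-0.001,0,1,-0.002,-0.026,-0.001,0,1,-0.003,-0.039,-0.001,0,1,-0.0035,-0.052,-0.001,0,1,-0.0045,-0.065,-0.001,0,1,-0.0055,-0.078,-0.001,0,1,-0.006,-0.09,-0.001,0]'

```text
time_s: 14.55
tool_pos: [0.5996, 0.0256, 0.1153]
ee_rot: [0.985, 0.173, -0.001, 0.0]
wrist_force: [-3.1, 2.7, 8.2]
gripper_width: 0.0176
gripper_force: 30.0
```

Request:
apply_moves --moves '[1,0,-0.005,0,0,1,-0.001,-0.01,0,0,1,-0.001,-0.015,0,0,1,-0.001,-0.017,0,0,1,-0.001,-0.017,0,0]'

```text
time_s: 15.05
tool_pos: [0.5996, 0.0081, 0.1154]
ee_rot: [0.985, 0.173, -0.0, 0.001]
wrist_force: [-0.5, -0.4, 5.9]
gripper_width: 0.0178
gripper_force: 30.0
```

Request:
apply_moves --moves '[1,0,-0.004,0,0,1,0,-0.007,0,0,1,0,-0.007,0,0]'

```text
time_s: 15.35
tool_pos: [0.5994, 0.005, 0.1154]
ee_rot: [0.985, 0.174, 0.0, -0.002]
wrist_force: [-1.4, 6.7, 5.5]
gripper_width: 0.0179
gripper_force: 30.0
```

```bash
python3 - <<'E'
from h import *
s=arm.state();print(s['tool_pos'],s['wrist_force'],s['moment'])
f=grab("wrist","w12.png")
# tray floor expected, hole expected at full out
d=np.array([-.07,-.9975]);H=np.array([.6069,.1193])+.112*d;print("hole exp",H)
f=grab("scene","s12.png")
E
```

```text
[0.59942005 0.00503788 0.11542782] [-1.36416065  6.67428273  5.53039252] [ 1.98655352  0.30414405 -0.02738707]
hole exp [0.59906 0.00758]
```

Request:
apply_moves --moves '[1,0,-0.002,0,0,1,0,-0.002,0,0,1,0,-0.002,0,0]'

```text
time_s: 15.75
tool_pos: [0.5994, 0.0047, 0.1155]
ee_rot: [0.985, 0.174, 0.0, -0.002]
wrist_force: [-2.4, 9.9, 5.0]
gripper_width: 0.0179
gripper_force: 30.0
```

Request:
apply_moves --moves '[1,0,0.002,0,0,1,0,0.003,0.004,0,1,0,0.003,0.015,0,1,0,0.003,0.04,0,1,0,0.003,0.08,0,1,0,0.003,0.09,0,1,0,0.003,0.09,0]'

```text
time_s: 16.45
tool_pos: [0.6004, 0.0026, 0.2066]
ee_rot: [0.985, 0.173, 0.001, 0.001]
wrist_force: [-1.5, -0.6, -0.4]
gripper_width: 0.0179
gripper_force: 30.0
```

```bash
cat > btn2.py <<'E'
from h import *
f=grab("wrist","w13.png"); s=arm.state(); print(s["tool_pos"],s["wrist_force"])
p0=(.599,.0076,.064);u,v=px(f,p0);print("pred",u,v)
h=cv2.cvtColor(f["frame"],cv2.COLOR_RGB2HSV)
m=((h[...,0]>8)&(h[...,0]<26)&(h[...,1]>120)&(h[...,2]>50)).astype(np.uint8)
n,l,st,c=cv2.connectedComponentsWithStats(m)
for i in range(1,n):
    if st[i,4]>15 and np.hypot(*(c[i]-[u,v]))<90: print(st[i],c[i],onz(f,*c[i],.064))
E
python3 btn2.py
```

```text
[0.59942946 0.00274901 0.20487463] [-0.14286998  0.49615523 -0.61233259]
pred 315.5942311428946 186.01393308701034
[308 182  11   9  82] [313.04878049 185.81707317] [0.59828605 0.01020534 0.064     ]
[ 302  221   38   77 2657] [320.49416635 261.16635303] [ 0.51761994 -0.02737212  0.064     ]
```

View pics/w13.png

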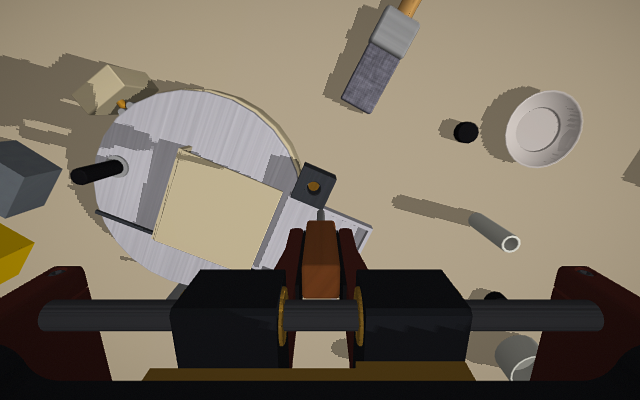

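Request:
apply_moves --moves '[1,-0.1235,0.345,0,0,1,-0.1235,0.345,0,0,1,-0.1235,0.345,0,0,1,-0.1235,0.345,0,0,1,-0.1235,0.345,0,0,1,-0.1235,0.345,0,0,1,-0.1235,0.345,0,0,1,-0.1235,0.345,0,0]'

```text
time_s: 17.3
tool_pos: [0.4721, 0.354, 0.2033]
ee_rot: [0.984, 0.177, -0.002, -0.001]
wrist_force: [0.2, -0.0, 0.4]
gripper_width: 0.0178
gripper_force: 30.0
```

Request:
apply_moves --moves '[1,0,0,-0.05,0,1,0,0,-0.06,0,1,0,0,-0.06,0,1,0,0,-0.06,0]'

```text
time_s: 17.7
tool_pos: [0.4771, 0.3485, 0.1455]
ee_rot: [0.985, 0.173, -0.0, 0.0]
wrist_force: [-0.2, -0.1, 1.0]
gripper_width: 0.0177
gripper_force: 30.0
```

```bash
python3 - <<'E'
from h import *
f=grab("wrist","w14.png"); s=arm.state();t=s["tool_pos"]; print(t,s["ee_rot"],"grip depth unchanged? tip px",px(f,(t[0],t[1],t[2]-.058)))
print("hole",px(f,(.4774,.3467,.05)))
# dark hole in grey top
g=f["frame"].astype(int);u,v=px(f,(.4774,.3467,.05)).astype(int)
c=g[v-12:v+12,u-14:u+14].sum(2)//3
print(c[::2,::1])
E
```

```text
[0.47743143 0.34903594 0.14625705] [ 9.84953218e-01  1.72820118e-01  5.88864183e-04 -1.37547353e-04] grip depth unchanged? tip px [320.20477225 212.23132246]
hole [322.68194323 199.15763054]
[[114 113 113 114 113 113 113 112 114 113 113 113 113 112 112 113 112 112
  112 112 112 113 114 113 114 114 114 113]
 [113 112 113 113 114 113 113 113 113 112 112 112 113 113 113 112 113 112
  113 113 113 113 113 113 113 113 113 112]
 [113 112 113 113 113 114 112 113 113 113 113 113 114 114 114 114 115 114
  113 113 114 113 115 115 114 113 114 113]
 [112 112 113 114 113 112 112 112 115 117  87  63  52  50  50  51  57  75
   98 116 116 114 115 114 114 114 113 113]
 [112 113 112 112 113 113 114 125  79  44  47  50  50  51  50  49  48  47
   45  59  91 117 114 114 114 114 114 113]
 [114 113 112 112 113 113 125  91  42  47  49  48  50  51  51  50  50  49
   48  44  61 112 115 113 113 114 114 114]
 [112 113 112 113 113 113 130  96  41  47  50  50  51  52  52  51  50  51
   47  46  55  93 115 113 112 114 113 114]
 [112 112 113 112 112 112 120 110  77  46  51  51  52  52  50  51  51  50
   47  47  63 104 114 111 113 114 113 114]
 [113 113 114 113 112 113 113 118 121  78  53  50  51  51  51  50  49  48
   56  70 101 113 112 113 113 112 113 113]
 [114 114 113 113 113 112 112 112 112 113 106  96  86  74  70  74  76  82
   99 114 112 113 113 112 113 114 113 113]
 [113 112 112 112 113 112 113 113 112 113 112 114 113 113 113 113 113 113
  114 112 113 112 113 113 113 113 112 113]
 [112 113 113 112 113 113 114 113 113 114 115  91  80  82  83 114 113 113
  113 112 112 112 113 112 113 113 113 113]]
```

Request:
apply_moves --moves '[1,-0.0005,-0.002,-0.02,0,1,-0.0005,-0.002,-0.035,0,1,-0.0005,-0.002,-0.05,0,1,-0.0005,-0.002,-0.065,0,1,-0.0005,-0.002,-0.074,0,1,-0.0005,-0.002,-0.076,0,1,-0.0005,-0.002,-0.077,0]'

```text
time_s: 18.45
tool_pos: [0.4758, 0.3476, 0.068]
ee_rot: [0.985, 0.174, -0.0, 0.0]
wrist_force: [0.1, 0.1, 0.1]
gripper_width: 0.0176
gripper_force: 30.0
```

Request:
apply_moves --moves '[1,0,0,-0.001,0,-0.4,0,0,-0.001,0,-0.4,0,0,-0.001,0,-0.4,0,0,-0.001,0,-0.4,0,0,0.03,0,-0.4,0,0,0.07,0,-0.4,0,0,0.12,0,-1,0,0,0.16,0]'

```text
time_s: 19.25
tool_pos: [0.476, 0.3478, 0.2309]
ee_rot: [0.985, 0.174, 0.001, -0.0]
wrist_force: [0.7, -0.4, 0.4]
gripper_width: 0.0664
gripper_force: 0.0
```

Request:
apply_moves --moves '[-1,0,0,0.04,-8,-1,0,0,0.04,-16,-1,0,0,0.04,-20,-1,-0.02,0,0.04,-20,-1,-0.02,0,0.04,-20]'

```text
time_s: 19.75
tool_pos: [0.4538, 0.3481, 0.2686]
ee_rot: [1.0, 0.001, -0.0, -0.0]
wrist_force: [0.5, 0.7, 0.4]
gripper_width: 0.0877
gripper_force: 0.0
```

```bash
python3 - <<'E'
from h import *
f=grab("wrist","w15.png"); s=arm.state(); print(s["tool_pos"],s["wrist_force"])
h=cv2.cvtColor(f["frame"],cv2.COLOR_RGB2HSV)
m=((h[...,0]<14)&(h[...,1]>130)&(h[...,2]>100)).astype(np.uint8); m[240:]=0
n,l,st,c=cv2.connectedComponentsWithStats(m)
for i in range(1,n):
    if st[i,4]>40: print(st[i],c[i],onz(f,*c[i],.11))
print(px(f,(.4772,.3464,.11)))
E
```

```text
[0.45516034 0.34781603 0.26852374] [ 0.0426082  -1.7956815  -0.33071719]
[312 147  19  25 258] [321.13565891 160.84883721] [0.47797561 0.34765339 0.11      ]
[322.28525212 161.56102426]
```

Request:
apply_moves --moves '[-1,0.06,-0.37,0,0,-1,0.06,-0.37,0,0,-1,0.06,-0.37,0,0,-1,0.06,-0.37,0,0,-1,0.06,-0.37,0,0,-1,0.06,-0.37,0,0,-1,0.06,-0.37,0,0,-1,0.06,-0.37,0,0]'

```text
time_s: 20.6
tool_pos: [0.5166, -0.0285, 0.2682]
ee_rot: [1.0, -0.003, 0.0, 0.001]
wrist_force: [0.6, 1.1, 0.5]
gripper_width: 0.0879
gripper_force: 0.0
```

```bash
python3 - <<'E'
from h import *
f=grab("wrist","w16.png"); s=arm.state(); print(s["tool_pos"])
for p in [(.5286,-.0133,.056),(.441,-.365,.04),(.444,-.211,.064),(.612,-.21,.076)]: print(px(f,p))
E
```

```text
[ 0.51693314 -0.0314379   0.2680527 ]
[308.35882802 163.56177748]
[559.94767569 221.88824447]
[458.28182271 226.9693934 ]
[480.80435529  92.24908991]
```

Request:
apply_moves --moves '[-1,-0.055,-0.26,0,0,-1,-0.055,-0.26,0,0,-1,-0.055,-0.26,0,0,-1,-0.055,-0.26,0,0,-1,-0.055,-0.26,0,0,-1,-0.055,-0.26,0,0,-1,-0.055,-0.26,0,0,-1,-0.055,-0.26,0,0]'

```text
time_s: 21.45
tool_pos: [0.4614, -0.2819, 0.268]
ee_rot: [1.0, 0.0, 0.0, -0.0]
wrist_force: [0.4, 0.1, 0.3]
gripper_width: 0.0876
gripper_force: 0.0
```

```bash
python3 - <<'E'
from h import *
f=grab("wrist","w17.png"); s=arm.state(); print(s["tool_pos"])
for p in [(.5286,-.0133,.056),(.441,-.365,.04),(.444,-.211,.064),(.612,-.21,.076)]: print(px(f,p))
h=cv2.cvtColor(f["frame"],cv2.COLOR_RGB2HSV)
m=((h[...,1]<32)&(h[...,2]>85)).astype(np.uint8);m[235:]=0
m=cv2.morphologyEx(m,cv2.MORPH_OPEN,np.ones((3,3)))
n,l,st,c=cv2.connectedComponentsWithStats(m)
for i in range(1,n):
    if st[i,4]>80: print(st[i],c[i].round(1))
E
```

```text
[ 0.461639   -0.28098933  0.26806363]
[100.75413557 118.36513531]
[382.16265882 185.20021078]
[265.12294329 187.35143004]
[254.04857115  38.75650625]
[    0    14   149   186 13370] [ 73.7 121.5]
[246  28  13  19 105] [250.3  35.6]
[254  34  21  25 264] [265.8  47.3]
[ 364  157   42   51 1678] [383.8 182.1]
[257 166  31  35 727] [272.8 182.9]
```

```bash
cat > circ.py <<'E'
from h import *
import sys
# rim finder: Hough circle near a predicted rim centre, known radius
def rim(f,p,D):
    u,v=px(f,p); sc=np.linalg.norm(px(f,np.array(p)+[0,.01,0])-[u,v])/10e-3; r=sc*D/2
    g=cv2.cvtColor(f["frame"],cv2.COLOR_RGB2GRAY); k=3; w=int(r*2.6)
    x0,y0=max(0,int(u)-w),max(0,int(v)-w); s=cv2.resize(g[y0:y0+2*w,x0:x0+2*w],None,fx=k,fy=k,interpolation=cv2.INTER_CUBIC)
    c=cv2.HoughCircles(s,cv2.HOUGH_GRADIENT,1,4,param1=60,param2=9,minRadius=int(k*r*.92),maxRadius=int(k*r*1.1))
    out=[]
    for a,b,rr in (c[0][:4] if c is not None else []):
        out.append((onz(f,x0+a/k,y0+b/k,p[2])[:2].round(4).tolist(),round(float(2*rr/k/sc),4),round(x0+a/k,1),round(y0+b/k,1)))
    return (u.round(1),v.round(1)),out
E
python3 - <<'E'
from circ import *
f=grab("wrist")
for n,p,D in [("a",(.441,-.365,.04),.066),("c",(.444,-.211,.064),.035),("d",(.612,-.21,.076),.021)]: print(n,*rim(f,p,D),sep="\n ")
E
```

```text
a
 (np.float64(382.8), np.float64(185.5))
 [([0.4434, -0.3721], 0.0616, np.float32(388.2), np.float32(183.8)), ([0.4429, -0.3749], 0.0617, np.float32(390.2), np.float32(184.2)), ([0.4392, -0.3751], 0.0677, np.float32(390.2), np.float32(186.8)), ([0.4461, -0.3679], 0.0667, np.float32(385.2), np.float32(181.8))]
c
 (np.float64(265.8), np.float64(187.5))
 [([0.4449, -0.2174], 0.034, np.float32(270.8), np.float32(186.8)), ([0.4431, -0.2178], 0.0331, np.float32(271.2), np.float32(188.2)), ([0.4457, -0.2153], 0.0321, np.float32(269.2), np.float32(186.2)), ([0.4418, -0.2152], 0.0377, np.float32(269.2), np.float32(189.2))]
d
 (np.float64(255.2), np.float64(39.0))
 [([0.6115, -0.2121], 0.0192, np.float32(257.2), np.float32(39.5)), ([0.6131, -0.2133], 0.0225, np.float32(258.2), np.float32(37.8)), ([0.6141, -0.2112], 0.0192, np.float32(256.2), np.float32(36.8)), ([0.6128, -0.2111], 0.0209, np.float32(256.2), np.float32(38.2))]
```

Request:
apply_moves --moves '[-1,-0.018,-0.05,-0.03,-4,-1,-0.018,-0.089,-0.06,-4,-1,-0.018,-0.089,-0.1,-4,-1,-0.018,-0.089,-0.15,-4,-1,-0.018,-0.089,-0.16,-4,-1,-0.018,-0.089,-0.16,-4]' --newtons 8

```text
time_s: 22.15
tool_pos: [0.4429, -0.3694, 0.1072]
ee_rot: [0.999, -0.034, -0.001, -0.001]
wrist_force: [-0.1, -0.3, 0.4]
gripper_width: 0.0877
gripper_force: 0.0
```

```bash
python3 - <<'E'
from circ import *
f=grab("wrist","w18.png");print(arm.state()["tool_pos"])
print("a",*rim(f,(.443,-.37,.04),.066),sep="\n ")
h=cv2.cvtColor(f["frame"],cv2.COLOR_RGB2HSV)
m=((h[...,1]<32)&(h[...,2]>85)).astype(np.uint8);m[:,:200]=0;m[:,450:]=0
n,l,st,c=cv2.connectedComponentsWithStats(m)
for i in range(1,n):
    if st[i,4]>150: print(st[i],c[i].round(1))
E
```

```text
[ 0.44412088 -0.37055536  0.10917126]
a
 (np.float64(321.4), np.float64(208.4))
 [([0.4446, -0.374], 0.0617, np.float32(326.2), np.float32(206.2)), ([0.4424, -0.373], 0.0616, np.float32(325.2), np.float32(208.8)), ([0.446, -0.3744], 0.0686, np.float32(326.5), np.float32(204.5)), ([0.4422, -0.376], 0.0611, np.float32(328.8), np.float32(208.8))]
[ 286  163   81   84 5160] [325.1 205. ]
[367 286  45  14 345] [392.5 294.8]
[ 264  331  181   50 6285] [352.7 349.6]
```

Request:
apply_moves --moves '[-1,0,-0.0035,-0.03,0,-1,0,-0.0035,-0.06,0,-1,0,-0.0035,-0.085,0,-1,0,-0.0035,-0.094,0,1,0,-0.0035,-0.094,0,1,0,-0.0035,-0.094,0,1,0,-0.0035,-0.094,0,1,0,-0.0035,-0.094,0]'

```text
time_s: 23.0
tool_pos: [0.4442, -0.3757, 0.0161]
ee_rot: [0.999, -0.035, 0.001, 0.001]
wrist_force: [-0.3, 1.2, 6.9]
gripper_width: 0.0665
gripper_force: 8.0
```

Request:
apply_moves --moves '[1,0,0,0,0,1,0,0,0,0]'

```text
time_s: 23.2
tool_pos: [0.4442, -0.3757, 0.0161]
ee_rot: [0.999, -0.035, 0.001, 0.001]
wrist_force: [-0.3, 1.4, 8.5]
gripper_width: 0.0665
gripper_force: 8.0
```

Request:
apply_moves --moves '[1,0,0,0.01,0,1,0,0,0.03,0,1,0,0,0.06,0,1,0,0,0.06,0,1,0,0,0.06,0]' --newtons 12

```text
time_s: 23.7
tool_pos: [0.4432, -0.3755, 0.0753]
ee_rot: [0.999, -0.035, 0.001, 0.001]
wrist_force: [0.6, -0.3, -0.5]
gripper_width: 0.066
gripper_force: 12.0
```

```bash
python3 - <<'E'
from h import *
f=grab("wrist");s=arm.state();print(s["tool_pos"],s["wrist_force"],s["gripper_width"])
g=grab("side");h=grab("scene");t=s["tool_pos"]
A=f["frame"][100:400,150:500]; u,v=px(g,t).astype(int);B=cv2.resize(g["frame"][v-40:v+35,u-50:u+38],(350,300),interpolation=2)
u,v=px(h,t).astype(int);C=cv2.resize(h["frame"][v-40:v+35,max(0,u-50):max(0,u-50)+88],(350,300),interpolation=2)
cv2.imwrite("pics/m18.png",cv2.cvtColor(np.vstack([np.hstack([A,B]),np.hstack([C,C*0])]),cv2.COLOR_RGB2BGR))
E
```

```text
[ 0.44255361 -0.37497982  0.07430293] [-0.91561965  0.22688388 -1.98069109] 0.06601722316621089
```

View pics/m18.png

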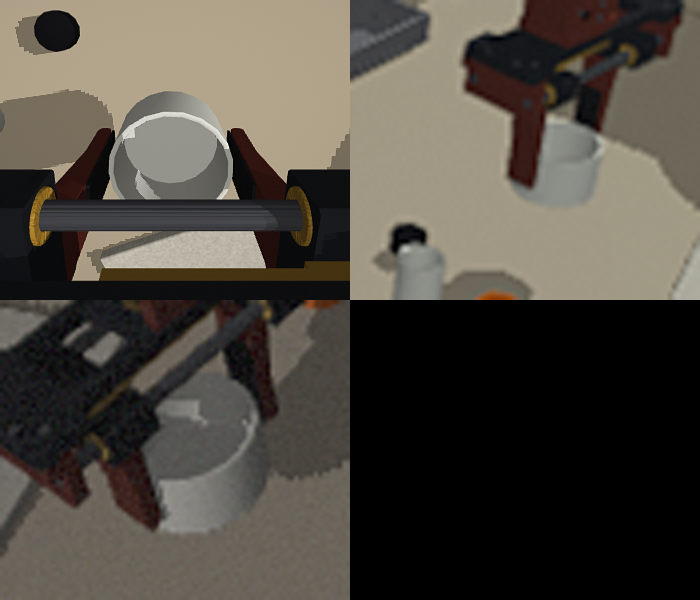

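Request:
apply_moves --moves '[1,0,0.0,0.04,0,1,0.01,0.04,0.085,0,1,0.02,0.085,0.09,0,1,0.03,0.13,0.09,0,1,0.04,0.175,0.09,0,1,0.05,0.22,0.09,0,1,0.065,0.265,0.09,0,1,0.075,0.31,0.09,0]'

```text
time_s: 24.65
tool_pos: [0.5178, -0.0631, 0.1634]
ee_rot: [0.999, -0.035, -0.001, -0.0]
wrist_force: [1.1, -0.6, -0.6]
gripper_width: 0.0664
gripper_force: 12.0
```

Request:
apply_moves --moves '[1,0.01,0.045,0,0,1,0.01,0.05,0,0,1,0.01,0.05,0,0,1,0.01,0.05,0,0]'

```text
time_s: 25.05
tool_pos: [0.5272, -0.0165, 0.1634]
ee_rot: [0.999, -0.036, -0.001, 0.0]
wrist_force: [-0.3, 0.2, -0.0]
gripper_width: 0.0659
gripper_force: 12.0
```

```bash
python3 - <<'E'
from h import *
f=grab("wrist","w20.png");s=arm.state();print(s["tool_pos"],s["ee_rot"],s["gripper_width"])
# ear: button
h=cv2.cvtColor(f["frame"],cv2.COLOR_RGB2HSV)
m=((h[...,0]>8)&(h[...,0]<26)&(h[...,1]>120)&(h[...,2]>50)).astype(np.uint8)
u,v=px(f,(.599,.0076,.064))
n,l,st,c=cv2.connectedComponentsWithStats(m)
for i in range(1,n):
    if st[i,4]>10 and np.hypot(*(c[i]-[u,v]))<50: print("btn",st[i],c[i],onz(f,*c[i],.064))
# tray outer far corners rows: print expected px
for p in [(.5286+.046*.9975-.046*.07,-.0133-.046*.07-.046*.9975),(.5286+.046*.9975+.046*.07,-.0133-.046*.07+.046*.9975)]: print(px(f,(*p,.064)))
E
```

```text
[ 0.52724014 -0.01704476  0.16358742] [ 9.99343011e-01 -3.62338918e-02 -6.50185190e-04  4.78528879e-04] 0.06605420989225765
btn [277 112  14  14 155] [283.58064516 118.60645161] [0.59919104 0.00981636 0.064     ]
[369.22372507 145.51103135]
[263.93650012 145.61975958]
```

Request:
apply_moves --moves '[1,0.001,0.004,-0.03,0,1,0.001,0.004,-0.06,0,1,0.001,0.004,-0.08,0,1,0.001,0.004,-0.087,0,1,0.001,0.004,-0.0895,0,1,0.001,0.004,-0.0895,0]'

```text
time_s: 25.7
tool_pos: [0.5292, -0.0118, 0.0751]
ee_rot: [0.999, -0.036, 0.0, 0.0]
wrist_force: [0.8, 0.2, 0.1]
gripper_width: 0.0662
gripper_force: 12.0
```

Request:
apply_moves --moves '[1,0,0,-0.0015,0,1,0,0,-0.0025,0,1,0,0,-0.0035,0,1,0,0,-0.0035,0]'

```text
time_s: 26.1
tool_pos: [0.5297, -0.0111, 0.072]
ee_rot: [0.999, -0.035, 0.001, 0.0]
wrist_force: [0.3, -1.4, 4.0]
gripper_width: 0.0663
gripper_force: 12.0
```

Request:
apply_moves --moves '[-0.72,0,0,0,0,-0.72,0,0,0,0,-0.72,0,0,0,0,-0.72,0,0,0.03,0,-0.72,0,0,0.07,0,-0.72,0,0,0.12,0,-0.72,0,0,0.17,0,-0.72,0,0,0.19,0]'

```text
time_s: 26.9
tool_pos: [0.5307, -0.0107, 0.2662]
ee_rot: [0.999, -0.035, 0.003, -0.0]
wrist_force: [0.2, 0.3, -0.9]
gripper_width: 0.0756
gripper_force: 0.0
```

```bash
python3 - <<'E'
from circ import *
f=grab("wrist","w21.png");print(arm.state()["tool_pos"])
print("a",*rim(f,(.529,-.012,.096),.066),sep="\n ")
h=cv2.cvtColor(f["frame"],cv2.COLOR_RGB2HSV)
m=((h[...,0]>8)&(h[...,0]<26)&(h[...,1]>120)&(h[...,2]>50)).astype(np.uint8)
u,v=px(f,(.599,.0076,.064))
n,l,st,c=cv2.connectedComponentsWithStats(m)
for i in range(1,n):
    if st[i,4]>10 and np.hypot(*(c[i]-[u,v]))<50: print("btn",st[i],c[i],onz(f,*c[i],.064))
E
```

```text
[ 0.53160735 -0.01067035  0.26762259]
a
 (np.float64(321.9), np.float64(182.5))
 [([0.5279, -0.011], 0.0615, np.float32(321.2), np.float32(183.5)), ([0.5259, -0.0109], 0.0641, np.float32(321.2), np.float32(185.2)), ([0.5285, -0.0084], 0.0717, np.float32(318.8), np.float32(183.2)), ([0.5302, -0.0116], 0.0658, np.float32(321.5), np.float32(181.5))]
btn [294 116  11  10  79] [298.93670886 120.37974684] [0.59911702 0.0105621  0.064     ]
```

Request:
apply_moves --moves '[-0.4,-0.087,-0.206,0,0,-0.4,-0.087,-0.206,0,0,-0.4,-0.087,-0.206,0,0,-0.4,-0.087,-0.206,0,0,-0.4,-0.087,-0.206,-0.06,0,-0.4,-0.087,-0.206,-0.12,0,-0.4,-0.087,-0.206,-0.12,0,-0.4,-0.087,-0.206,-0.12,0]'

```text
time_s: 27.75
tool_pos: [0.4385, -0.2162, 0.1375]
ee_rot: [0.999, -0.035, -0.004, -0.001]
wrist_force: [-0.0, 0.1, 0.6]
gripper_width: 0.0617
gripper_force: 0.0
```

```bash
python3 - <<'E'
from circ import *
f=grab("wrist","w22.png");print(arm.state()["tool_pos"])
print("c",*rim(f,(.4445,-.2165,.064),.035),sep="\n ")
h=cv2.cvtColor(f["frame"],cv2.COLOR_RGB2HSV)
m=((h[...,1]<32)&(h[...,2]>85)).astype(np.uint8);m[:,:270]=0;m[:,370:]=0
n,l,st,c=cv2.connectedComponentsWithStats(m)
for i in range(1,n):
    if st[i,4]>150: print(st[i],c[i].round(1))
E
```

```text
[ 0.44044951 -0.2165253   0.13974748]
c
 (np.float64(320.6), np.float64(198.8))
 [([0.4444, -0.2173], 0.0329, np.float32(321.5), np.float32(198.8)), ([0.4433, -0.2175], 0.035, np.float32(321.8), np.float32(200.2)), ([0.4456, -0.2176], 0.0348, np.float32(321.8), np.float32(197.5)), ([0.4452, -0.219], 0.0324, np.float32(323.5), np.float32(197.8))]
[ 301  165   41   54 1713] [321.1 192.4]
```

Request:
apply_moves --moves '[-0.4,0.001,-0.001,-0.04,0,-0.4,0.001,-0.001,-0.07,0,-0.4,0.001,-0.001,-0.08,0,-0.4,0.001,-0.001,-0.08,0,-0.4,0.001,-0.001,-0.08,0]'

```text
time_s: 28.3
tool_pos: [0.4442, -0.2183, 0.0628]
ee_rot: [0.999, -0.035, 0.001, 0.0]
wrist_force: [0.7, 0.1, 0.1]
gripper_width: 0.0611
gripper_force: 0.0
```

Request:
apply_moves --moves '[-0.4,0,0,-0.015,0,-0.4,0,0,-0.021,0,-0.4,0,0,-0.021,0,1,0,0,-0.021,0,1,0,0,-0.021,0,1,0,0,-0.021,0,1,0,0,-0.021,0]'

```text
time_s: 29.0
tool_pos: [0.443, -0.2181, 0.0405]
ee_rot: [0.999, -0.035, 0.0, 0.0]
wrist_force: [0.5, 0.5, -0.3]
gripper_width: 0.0342
gripper_force: 12.0
```

Request:
apply_moves --moves '[1,0,0,0,0,1,0,0,0.03,0,1,0,0,0.08,0,1,0,0,0.13,0,1,0,0,0.17,0,1,0,0,0.17,0]'

```text
time_s: 29.6
tool_pos: [0.446, -0.2193, 0.2158]
ee_rot: [0.999, -0.035, 0.005, 0.002]
wrist_force: [0.3, 0.0, -0.4]
gripper_width: 0.0345
gripper_force: 12.0
```

Request:
apply_moves --moves '[1,0.0835,0.207,0,0,1,0.0835,0.207,0,0,1,0.0835,0.207,0,0,1,0.0835,0.207,0,0,1,0.0835,0.207,0,0,1,0.0835,0.207,-0.02,0,1,0.0835,0.207,-0.04,0,1,0.0835,0.207,-0.04,0]'

```text
time_s: 30.4
tool_pos: [0.5238, -0.0109, 0.1669]
ee_rot: [0.999, -0.035, -0.003, 0.0]
wrist_force: [-1.0, -0.7, -0.2]
gripper_width: 0.0342
gripper_force: 12.0
```

Request:
apply_moves --moves '[1,0,0,0,0,1,0,0,0,0]'

```text
time_s: 30.6
tool_pos: [0.5268, -0.0112, 0.1708]
ee_rot: [0.999, -0.035, 0.0, -0.0]
wrist_force: [-0.4, 0.3, -0.4]
gripper_width: 0.0345
gripper_force: 12.0
```

```bash
python3 - <<'E'
from circ import *
f=grab("wrist","w23.png");s=arm.state();print(s["tool_pos"],s["gripper_width"])
print("a",*rim(f,(.528,-.011,.096),.066),sep="\n ")
f=grab("scene","s23.png")
print("a",*rim(f,(.528,-.011,.096),.066),sep="\n ")
E
```

```text
[ 0.5268827  -0.01118381  0.17100605] 0.03439609282983359
a
 (np.float64(320.2), np.float64(204.5))
 [([0.5257, -0.0111], 0.0657, np.float32(320.5), np.float32(207.2)), ([0.527, -0.0125], 0.062, np.float32(322.2), np.float32(205.5)), ([0.5276, -0.0092], 0.0608, np.float32(318.2), np.float32(205.2)), ([0.5272, -0.0106], 0.0632, np.float32(319.8), np.float32(205.5))]
a
 (np.float64(333.6), np.float64(206.2))
 [([0.5297, -0.0648], 0.0672, np.float32(323.5), np.float32(218.8)), ([0.4743, -0.0223], 0.0698, np.float32(312.5), np.float32(201.8)), ([0.5228, -0.0033], 0.0698, np.float32(333.2), np.float32(203.8)), ([0.4856, 0.0422], 0.0698, np.float32(328.8), np.float32(189.8))]
```

Request:
apply_moves --moves '[1,0.0005,0,-0.03,0,1,0.0005,0,-0.055,0,1,0.0005,0,-0.066,0,1,0.0005,0,-0.069,0,1,0.0005,0,-0.0705,0,1,0.0005,0,-0.0705,0]'

```text
time_s: 31.3
tool_pos: [0.5277, -0.011, 0.1007]
ee_rot: [0.999, -0.035, 0.001, -0.0]
wrist_force: [-0.2, 0.0, -0.0]
gripper_width: 0.0344
gripper_force: 12.0
```

Request:
apply_moves --moves '[1,0,0,-0.001,0,1,0,0,-0.0015,0,1,0,0,-0.0015,0]'

```text
time_s: 31.6
tool_pos: [0.5287, -0.0106, 0.1]
ee_rot: [0.999, -0.035, 0.002, -0.0]
wrist_force: [0.2, 0.1, 7.4]
gripper_width: 0.0343
gripper_force: 12.0
```

Request:
apply_moves --moves '[-0.3,0,0,0.001,0,-0.3,0,0,0.001,0,-0.3,0,0,0.001,0,-0.3,0,0,0.04,0,-0.3,0,0,0.09,0,-0.3,0,0,0.14,0,-0.3,0,0,0.16,0,-0.3,0,0,0.16,0]'

```text
time_s: 32.4
tool_pos: [0.5288, -0.0109, 0.2618]
ee_rot: [0.999, -0.035, 0.003, -0.0]
wrist_force: [-0.5, -1.0, -0.5]
gripper_width: 0.057
gripper_force: 0.0
```

```bash
python3 - <<'E'
from circ import *
f=grab("wrist","w24.png");s=arm.state();print(s["tool_pos"],s["gripper_width"])
print("c",*rim(f,(.528,-.011,.124),.035),sep="\n ")
print("a",*rim(f,(.528,-.011,.096),.066),sep="\n ")
f=grab("side")
for p in [(.528,-.011,.124),(.528,-.011,.096)]: print(px(f,p))
E
```

```text
[ 0.52743674 -0.01107028  0.25927596] 0.05751768044391095
c
 (np.float64(320.8), np.float64(188.8))
 [([0.5344, -0.0104], 0.0333, np.float32(319.8), np.float32(182.8)), ([0.5318, -0.0064], 0.0372, np.float32(316.2), np.float32(185.5)), ([0.5365, -0.0113], 0.0333, np.float32(320.5), np.float32(180.8)), ([0.5332, -0.0118], 0.0379, np.float32(321.2), np.float32(183.8))]
a
 (np.float64(320.8), np.float64(182.6))
 [([0.5335, -0.0122], 0.0623, np.float32(321.5), np.float32(177.8)), ([0.5341, -0.0096], 0.0623, np.float32(319.2), np.float32(177.5)), ([0.5351, -0.0111], 0.0615, np.float32(320.5), np.float32(176.5)), ([0.537, -0.0117], 0.0657, np.float32(320.8), np.float32(174.8))]
[322.57577404 190.48928274]
[322.69851778 199.07807809]
```

Request:
apply_moves --moves '[-0.1,0.084,-0.199,0,0,-0.1,0.084,-0.199,0,0,-0.1,0.084,-0.199,0,0,-0.1,0.084,-0.199,0,0,-0.1,0.084,-0.199,0,0,-0.1,0.084,-0.199,-0.05,0,-0.1,0.084,-0.199,-0.1,0,-0.1,0.084,-0.199,-0.1,0]'

```text
time_s: 33.3
tool_pos: [0.6046, -0.2078, 0.1493]
ee_rot: [0.999, -0.034, -0.008, -0.002]
wrist_force: [0.3, -0.8, 0.4]
gripper_width: 0.0485
gripper_force: 0.0
```

```bash
python3 - <<'E'
from circ import *
f=grab("wrist","w25.png");s=arm.state();print(s["tool_pos"],s["gripper_width"])
print("d",*rim(f,(.613,-.212,.076),.021),sep="\n ")
h=cv2.cvtColor(f["frame"],cv2.COLOR_RGB2HSV)
m=((h[...,1]<32)&(h[...,2]>85)).astype(np.uint8);m[:,:270]=0;m[:,370:]=0
n,l,st,c=cv2.connectedComponentsWithStats(m)
for i in range(1,n):
    if st[i,4]>100: print(st[i],c[i].round(1))
E
```

```text
[ 0.60741305 -0.2085086   0.15374985] 0.04837748852490461
d
 (np.float64(325.2), np.float64(195.1))
 [([0.6133, -0.212], 0.0198, np.float32(325.2), np.float32(194.8)), ([0.6156, -0.2108], 0.0198, np.float32(323.5), np.float32(192.2)), ([0.6139, -0.211], 0.0204, np.float32(323.8), np.float32(194.2)), ([0.6141, -0.2129], 0.0216, np.float32(326.2), np.float32(193.8))]
[ 278    0   92   90 7215] [325.4  40.7]
[313 165  25  42 803] [324.4 186.4]
```

Request:
apply_moves --moves '[-0.1,0.0015,-0.002,-0.03,0,-0.1,0.0015,-0.002,-0.06,0,-0.1,0.0015,-0.002,-0.07,0,-0.1,0.0015,-0.002,-0.07,0,-0.1,0.0015,-0.002,-0.07,0]'

```text
time_s: 33.85
tool_pos: [0.6137, -0.2121, 0.0903]
ee_rot: [0.999, -0.035, 0.001, 0.0]
wrist_force: [-0.2, -0.4, -0.5]
gripper_width: 0.0484
gripper_force: 0.0
```

```bash
python3 - <<'E'
from circ import *
f=grab("wrist","w26.png");s=arm.state();print(s["tool_pos"],s["gripper_width"])
print("d",*rim(f,(.6138,-.212,.076),.021),sep="\n ")
E
```

```text
[ 0.61383162 -0.21222792  0.0905012 ] 0.048516781126829805
d
 (np.float64(320.2), np.float64(234.9))
 [([0.6129, -0.2117], 0.0192, np.float32(319.8), np.float32(236.2)), ([0.6145, -0.212], 0.0211, np.float32(320.2), np.float32(233.8)), ([0.6117, -0.2118], 0.0211, np.float32(320.2), np.float32(237.8)), ([0.6136, -0.2111], 0.0192, np.float32(318.8), np.float32(235.2))]
```

Request:
apply_moves --moves '[-0.1,0,0,-0.02,0,-0.1,0,0,-0.033,0,-0.1,0,0,-0.033,0,1,0,0,-0.033,0,1,0,0,-0.033,0,1,0,0,-0.033,0,1,0,0,-0.033,0,1,0,0,-0.033,0]'

```text
time_s: 34.7
tool_pos: [0.6127, -0.2121, 0.0557]
ee_rot: [0.999, -0.035, 0.0, 0.0]
wrist_force: [0.0, 0.8, 2.4]
gripper_width: 0.0205
gripper_force: 12.0
```

Request:
apply_moves --moves '[1,0,0,0.02,0,1,0,0,0.06,0,1,0,0,0.1,0,1,0,0,0.15,0,1,0,0,0.19,0,1,0,0,0.19,0,1,0,0,0.19,0]'

```text
time_s: 35.4
tool_pos: [0.6126, -0.2121, 0.2462]
ee_rot: [0.999, -0.035, 0.001, 0.0]
wrist_force: [-0.7, -0.6, -1.3]
gripper_width: 0.0205
gripper_force: 12.0
```

```bash
python3 - <<'E'
from circ import *
f=grab("wrist","w27.png");s=arm.state();print(s["tool_pos"],s["gripper_width"])
t=s["tool_pos"]; print(*rim(f,(t[0],t[1],t[2]+.018),.021),sep="\n ")
for n in("c","a"):
    pass
g=grab("scene");m=(cv2.cvtColor(g["frame"],cv2.COLOR_RGB2HSV)); 
for n,p,D in [("c",(.528,-.011,.124),.035)]: print(n,*rim(g,p,D),sep="\n ")
g=grab("side")
for n,p,D in [("c",(.528,-.011,.124),.035),("a",(.528,-.011,.096),.066)]: print(n,*rim(g,p,D),sep="\n ")
E
```

```text
[ 0.61174247 -0.21191294  0.2444974 ] 0.02028033369009373
(np.float64(320.1), np.float64(259.1))
 [([0.6119, -0.2123], 0.0207, np.float32(320.8), np.float32(258.8)), ([0.61, -0.2122], 0.0207, np.float32(320.8), np.float32(261.8)), ([0.6108, -0.2123], 0.0195, np.float32(320.8), np.float32(260.5)), ([0.6146, -0.2127], 0.0207, np.float32(321.2), np.float32(254.2))]
c
 (np.float64(333.9), np.float64(197.3))
 [([0.4984, -0.0015], 0.0329, np.float32(325.2), np.float32(191.5))]
c
 (np.float64(322.6), np.float64(190.5))
 [([0.4936, 0.0073], 0.0338, np.float32(326.5), np.float32(198.8)), ([0.5134, 0.032], 0.0338, np.float32(314.2), np.float32(199.5))]
a
 (np.float64(322.7), np.float64(199.1))
 [([0.581, -0.0571], 0.0681, np.float32(321.8), np.float32(184.5)), ([0.5392, -0.0121], 0.0613, np.float32(320.2), np.float32(197.2)), ([0.522, 0.005], 0.0613, np.float32(319.8), np.float32(202.5)), ([0.5354, -0.0159], 0.066, np.float32(322.2), np.float32(197.2))]
```

Request:
apply_moves --moves '[1,-0.0835,0.201,0,0,1,-0.0835,0.201,0,0,1,-0.0835,0.201,0,0,1,-0.0835,0.201,0,0,1,-0.0835,0.201,0,0,1,-0.0835,0.201,0,0,1,-0.0835,0.201,0,0,1,-0.0835,0.201,0,0]'

```text
time_s: 36.35
tool_pos: [0.5291, -0.013, 0.2445]
ee_rot: [0.999, -0.036, -0.0, 0.0]
wrist_force: [-0.2, -0.6, -1.2]
gripper_width: 0.0204
gripper_force: 12.0
```

Request:
apply_moves --moves '[1,0,0,-0.02,0,1,0,0,-0.02,0,1,0,0,-0.02,0]'

```text
time_s: 36.65
tool_pos: [0.5288, -0.0122, 0.2248]
ee_rot: [0.999, -0.036, -0.001, 0.0]
wrist_force: [-0.2, -0.3, -0.3]
gripper_width: 0.0204
gripper_force: 12.0
```

```bash
python3 - <<'E'
from circ import *
f=grab("wrist","w28.png");s=arm.state();print(s["tool_pos"],s["ee_rot"],s["gripper_width"])
t=s["tool_pos"]
print("c",*rim(f,(.529,-.0106,.124),.035),sep="\n ")
print("a",*rim(f,(.529,-.0106,.096),.066),sep="\n ")
print("d bottom px",px(f,(t[0],t[1],t[2]-.0557)))
u,v=px(f,(.529,-.0106,.124)).astype(int);g=cv2.cvtColor(f["frame"],cv2.COLOR_RGB2GRAY)
for y in range(v-26,v+22,3): print(y,g[y,u-26:u+27:2])
print(u)
E
```

```text
[ 0.52918629 -0.01193285  0.22539293] [ 9.99361972e-01 -3.57161662e-02 -4.86175987e-05  5.45819734e-05] 0.020410422190949115
c
 (np.float64(318.8), np.float64(196.9))
 [([0.5349, -0.0096], 0.0331, np.float32(317.2), np.float32(190.8)), ([0.5477, -0.0063], 0.0378, np.float32(312.5), np.float32(177.5)), ([0.533, -0.0091], 0.0365, np.float32(316.8), np.float32(192.8)), ([0.5348, -0.0108], 0.0324, np.float32(318.5), np.float32(190.8))]
a
 (np.float64(318.9), np.float64(189.1))
 [([0.5331, -0.0105], 0.0608, np.float32(318.5), np.float32(185.2)), ([0.5341, -0.0119], 0.0631, np.float32(319.8), np.float32(184.2)), ([0.5349, -0.0096], 0.0623, np.float32(317.5), np.float32(183.5)), ([0.5352, -0.011], 0.0653, np.float32(318.8), np.float32(183.2))]
d bottom px [320.0762537 213.1497877]
170 [177 141 141 141 142 143  85  92  95  96  99 106 115 123 131 139 148 156
 165  82 145 141 141 142 141 141 125]
173 [ 85 142 141 141 141 137  90  93  94  90 110 154 191 215 189 130 146 156
 162 170  75 143 141 141 141 141 140]
176 [100 142 141 141 142  88  90 112 211 209 175 157 128 138 144 186 205 217
 167 167
[... 828 characters left out ...]
8  80]
200 [144  84  90 157 165 193 222 164 160 151  93  96  96  97  97  94  94  92
  87 160 215  89  93  92  90  82 205]
203 [119 144 102 172 164 159 174 219 179 146 142  94  95 104 110 119 131 143
 197 198  90  95  94  90  83 205 174]
206 [119 116 175 221 151 157 153 148 181  87  91  95  97 104 111 120 131 142
 154 166  91  94  85 199 211 172 175]
209 [180 175 177 171 197 219 175 144  98  89  93  94  99 105 110 121 131 142
 154 163 172 191 208 165 167 172 175]
212 [178 171 177 171 170 172 177 204  83  92  94  95  99 107 113 122 132 143
 153 161 171 172 169 172 167 172 175]
215 [180 173 178 174 171 175 178 157  89  91  93  96 100 106 115 123 132 143
 153 162 170 177 175 178 168 168 166]
318
```

Request:
apply_moves --moves '[1,0.006,0.0022,-0.01,0,1,0.006,0.0022,-0.02,0,1,0.006,0.0022,-0.02,0,1,0.006,0.0022,-0.02,0]'

```text
time_s: 37.1
tool_pos: [0.5345, -0.0088, 0.2047]
ee_rot: [0.999, -0.035, -0.001, 0.0]
wrist_force: [0.5, -0.1, 0.6]
gripper_width: 0.0204
gripper_force: 12.0
```

```bash
python3 - <<'E'
from circ import *
f=grab("wrist","w29.png");s=arm.state();print(s["tool_pos"],s["gripper_width"])
t=s["tool_pos"]
print("c",*rim(f,(.5345,-.0097,.124),.035),sep="\n ")
print("d bottom px",px(f,(t[0],t[1],t[2]-.0557)))
h=cv2.cvtColor(f["frame"],cv2.COLOR_RGB2HSV)
m=((h[...,0]>8)&(h[...,0]<26)&(h[...,1]>120)&(h[...,2]>50)).astype(np.uint8)
u,v=px(f,(.599,.0076,.064))
n,l,st,c=cv2.connectedComponentsWithStats(m)
for i in range(1,n):
    if st[i,4]>10 and np.hypot(*(c[i]-[u,v]))<50: print("btn",st[i],c[i],onz(f,*c[i],.064))
u,v=px(f,(.5345,-.0097,.124)).astype(int);g=cv2.cvtColor(f["frame"],cv2.COLOR_RGB2GRAY)
for y in range(v-28,v+28,4): print(y,g[y,u-28:u+29:2])
print(u)
E
```

```text
[ 0.53477091 -0.00876698  0.20508402] 0.019909538988919652
c
 (np.float64(321.6), np.float64(203.5))
 [([0.5336, -0.0098], 0.0343, np.float32(321.8), np.float32(204.5)), ([0.5484, -0.006], 0.0368, np.float32(316.2), np.float32(188.2)), ([0.5554, -0.006], 0.0374, np.float32(315.5), np.float32(180.2)), ([0.5328, -0.0086], 0.0374, np.float32(320.5), np.float32(205.5))]
d bottom px [320.47784205 213.21419145]
btn [290 116  12  13 111] [295.41441441 122.10810811] [0.60159492 0.01153642 0.064     ]
175 [108 152 211 125 139 139 140 141 114  90  94  94  95 105 112 121 130 140
  90  90 104 142 140 140 140 141 138 194 220]
179 [205 187 137 140 139 139 141  83  91  93  94  94 100 107 115 123 132 139
 147 157  84  86 142 139 140 140 139 139 156]
183 [125 142 141 140 138 140 127  88  93  94  95  95 103 108 114 121 131 139
 147 156 161 170  77 140 139 140 139 139 141]
187 [ 77 143 139 139 140 142  83  91  89 152 209 208 204 194 166 132 196 204
 212 218 151 166 174 137 140 140 139 140 142]
191 [ 80 124 139 139 139 143  84 202 211 138 137 139 139 139 140 139 139 140
 139 138 193 215 189 173 139 139 
[... 423 characters left out ...]
 91  93  95 101 107 115 124 136 147
 157 148  88  86  78 199 185  90  88  88  86]
211 [136 143  87  88 174 167 211 123  87  92  93  97 100 108 115 125 137 148
 157 166 130  83 201 192  89  91  89  85 173]
215 [119 125 142  97 169 162 160  78  90  92  94  95 101 108 117 127 137 147
 155 164 173 207 161  91  92  90  83 202 194]
219 [114 176 176 177 203 206 156  84  91  93  93  94 102 110 119 128 137 146
 155 163 173  89  93  89 155 205 191 170 171]
223 [176 173 173 177 168 169 153  87  91  93  94  98 103 110 121 128 138 146
 155 162 170 173 205 188 164 171 165 171 171]
227 [187 163 163 162 154 155 102  89  90  92  95  98 104 114 121 129 138 145
 154 164 169 155  92  93  94  96  97  97  97]
321
```

Request:
apply_moves --moves '[1,-0.001,-0.0008,-0.02,0,1,-0.001,-0.0008,-0.035,0,1,-0.001,-0.0008,-0.04,0,1,-0.001,-0.0008,-0.04,0]'

```text
time_s: 37.55
tool_pos: [0.5336, -0.0096, 0.1649]
ee_rot: [0.999, -0.035, -0.0, 0.0]
wrist_force: [1.0, -0.4, -0.2]
gripper_width: 0.0206
gripper_force: 12.0
```

Request:
apply_moves --moves '[1,0,0,-0.015,0,1,0,0,-0.03,0,1,0,0,-0.036,0,1,0,0,-0.0365,0,1,0,0,-0.0365,0]'

```text
time_s: 38.05
tool_pos: [0.5344, -0.0096, 0.1294]
ee_rot: [0.999, -0.035, 0.001, -0.0]
wrist_force: [-0.1, 0.7, -0.2]
gripper_width: 0.0202
gripper_force: 12.0
```

Request:
apply_moves --moves '[1,0,0,-0.0015,0,1,0,0,-0.0015,0,0.25,0,0,-0.0015,0,0.25,0,0,-0.0015,0,0.25,0,0,-0.0015,0,0.25,0,0,0.02,0,0.25,0,0,0.05,0,0.25,0,0,0.09,0]'

```text
time_s: 38.85
tool_pos: [0.5326, -0.0097, 0.2184]
ee_rot: [0.999, -0.035, -0.002, 0.0]
wrist_force: [1.1, -0.6, -0.2]
gripper_width: 0.0327
gripper_force: 0.0
```

Request:
apply_moves --moves '[-1,0,0,0.06,0,-1,0,0,0.06,0,-1,0,0,0.06,0,-1,0,0,0.06,0]'

```text
time_s: 39.25
tool_pos: [0.5331, -0.0097, 0.2775]
ee_rot: [0.999, -0.035, -0.001, 0.0]
wrist_force: [0.3, -1.2, -0.7]
gripper_width: 0.0614
gripper_force: 0.0
```

```bash
cat > fin.py <<'E'
from circ import *
f=grab("wrist","w30.png");s=arm.state();print(s["tool_pos"],s["ee_rot"],s["gripper_width"])
for n,p,D in [("a",(.534,-.0100,.096),.066),("c",(.5335,-.0097,.124),.035),("d",(.5335,-.0097,.140),.021)]: print(n,*rim(f,p,D),sep="\n ")
h=cv2.cvtColor(f["frame"],cv2.COLOR_RGB2HSV)
m=((h[...,0]>8)&(h[...,0]<26)&(h[...,1]>120)&(h[...,2]>50)).astype(np.uint8)
n,l,st,c=cv2.connectedComponentsWithStats(m);u=px(f,(.599,.0106,.064))
for i in range(1,n):
    if st[i,4]>8 and c[i][1]<230 and np.hypot(*(c[i]-u))<50: print("btn",st[i],c[i],onz(f,*c[i],.064))
# crank top: black blob
d=(f["frame"].max(2)<40).astype(np.uint8);d[235:]=0
n,l,st,c=cv2.connectedComponentsWithStats(d)
for i in range(1,n):
    if st[i,4]>40: print("blk",st[i],c[i].round(1))
t=np.radians(86.6);print("crank exp",px(f,(.5385+.09*np.cos(t),.1283+.09*np.sin(t),.105)),px(f,(.5385+.09*np.cos(t),.1283+.09*np.sin(t),.05)))
E
python3 fin.py
```

```text
[ 0.53277786 -0.00974812  0.27688752] [ 9.99389779e-01 -3.48989703e-02 -1.44951029e-03  1.73307671e-04] 0.06561443560376859
a
 (np.float64(320.7), np.float64(177.0))
 [([0.5354, -0.0106], 0.0617, np.float32(321.2), np.float32(175.8)), ([0.5325, -0.0108], 0.0609, np.float32(321.5), np.float32(178.2)), ([0.5373, -0.0119], 0.0661, np.float32(322.2), np.float32(174.2)), ([0.5374, -0.0096], 0.0662, np.float32(320.2), np.float32(174.2))]
c
 (np.float64(320.5), np.float64(183.0))
 [([0.5344, -0.0105], 0.0327, np.float32(321.2), np.float32(182.2)), ([0.5361, -0.0081], 0.0335, np.float32(318.8), np.float32(180.8)), ([0.5301, -0.008], 0.0375, np.float32(319.2), np.float32(186.2)), ([0.5326, -0.0096], 0.0367, np.float32(320.5), np.float32(183.8))]
d
 (np.float64(320.5), np.float64(186.7))
 [([0.5341, -0.0094], 0.0195, np.float32(320.2), np.float32(186.2)), ([0.5378, -0.0076], 0.0225, np.float32(318.2), np.float32(182.8)), ([0.537, -0.0134], 0.021, np.float32(323.8), np.float32(183.2)), ([0.5405, -0.0095], 0.0225, np.float32(319.8), np.float32(180.2))]
btn [295 114  10  10  75] [299.36 118.76] [0.60137685 0.01155405 0.064     ]
blk [403  12  22  23 366] [413.5  23.2]
blk [502 156  26  21 420] [514.9 165.7]
blk [120 171  37  21 432] [137.6 180.8]
blk [ 93 205  17  20 203] [100.6 214.5]
blk [252 229  17   6  73] [259.9 231.7]
crank exp [124.0847634  183.75895421] [150.1954122  173.91122483]
```

Request:
apply_moves --moves '[-1,0.025,0.186,-0.004,4,-1,0.025,0.186,-0.004,4,-1,0.025,0.186,-0.004,4,-1,0.025,0.186,-0.004,4,-1,0.025,0.186,-0.004,4,-1,0.025,0.186,-0.004,4,-1,0.025,0.186,-0.004,4,-1,0.025,0.186,-0.004,4]'

```text
time_s: 40.1
tool_pos: [0.5589, 0.1743, 0.2741]
ee_rot: [1.0, -0.001, -0.0, 0.001]
wrist_force: [0.9, 0.4, 0.3]
gripper_width: 0.0879
gripper_force: 0.0
```

```bash
cat > cr.py <<'E'
from h import *
f=grab("wrist","w31.png");s=arm.state();print(s["tool_pos"],s["ee_rot"])
def an(fr,K,eye,Rm,tag):
    F=dict(K=K,eye=eye,rotation=Rm); A=np.array([.5385,.1283])
    d=(fr.max(2)<40).astype(np.uint8);d[240:]=0
    n,l,st,c=cv2.connectedComponentsWithStats(d)
    for i in range(1,n):
        if st[i,4]>60 and abs(c[i]-px(F,(.544,.218,.08))).max()<40:
            x,y,w,h,_=st[i]; p=onz(F,*c[i],.0775)[:2]; q=p-A; print(tag,"crank",st[i],c[i].round(1),p.round(4),np.hypot(*q).round(4),np.degrees(np.arctan2(q[1],q[0])).round(2))
    # pawl ball (orange) and grey pins near it
    h=cv2.cvtColor(fr,cv2.COLOR_RGB2HSV); m=((h[...,0]>8)&(h[...,0]<26)&(h[...,1]>170)&(h[...,2]>120)).astype(np.uint8)
    u=px(F,(.61,.222,.055)); n,l,st,c=cv2.connectedComponentsWithStats(m)
    for i in range(1,n):
        if st[i,4]>3 and abs(c[i]-u).max()<40:
            q=onz(F,*c[i],.055)[:2]-A; print(tag,"pawl",st[i],c[i].round(1),np.hypot(*q).round(4),np.degrees(np.arctan2(q[1],q[0])).round(2))
an(f["frame"],f["K"],f["eye"],f["rotation"],"now")
H=np.array(f["hand_eye"]);Rt=R.from_quat([.999948329,.0101584441,-.00037068,.0000861]).as_matrix()
an(cv2.cvtColor(cv2.imread("pics/w8.png"),cv2.COLOR_BGR2RGB),f["K"],Rt@H[:3,3]+[.55842,.17613,.27047],Rt@H[:3,:3],"w8")
E
python3 cr.py
```

```text
[0.55895764 0.17453966 0.27437775] [ 9.99999047e-01 -1.30420705e-03 -1.61490076e-04  4.22355597e-04]
now crank [278 178  17  23 249] [286.1 189.3] [0.541  0.2174] 0.0891 88.4
now pawl [278 129   6   6  26] [280.9 131.5] 0.1194 53.17
w8 crank [279 175  17  22 252] [287.3 185.7] [0.545  0.2169] 0.0889 85.78
w8 pawl [281 127   5   6  22] [283.  129.9] 0.12 52.93
```

```bash
cat > pins.py <<'E'
from h import *
def prof(fr,F,r,z):
    g=cv2.cvtColor(fr,cv2.COLOR_RGB2GRAY); A=np.array([.5385,.1283]); o=[]
    for a in np.arange(42,68,1.):
        t=np.radians(a);u,v=px(F,(*(A+r*np.array([np.cos(t),np.sin(t)])),z)); o.append(int(cv2.getRectSubPix(g,(1,1),(float(u),float(v)))[0,0]))
    return o
f=grab("wrist");H=np.array(f["hand_eye"]);Rt=R.from_quat([.999948329,.0101584441,-.00037068,.0000861]).as_matrix()
F8=dict(K=f["K"],eye=Rt@H[:3,3]+[.55842,.17613,.27047],rotation=Rt@H[:3,:3]);I8=cv2.cvtColor(cv2.imread("pics/w8.png"),cv2.COLOR_BGR2RGB)
print(list(range(42,68)))
for r in(.112,.114,.116,.118): print(r,"now",prof(f["frame"],f,r,.052));print(r,"w8 ",prof(I8,F8,r,.052))
E
python3 pins.py
```

```text
[42, 43, 44, 45, 46, 47, 48, 49, 50, 51, 52, 53, 54, 55, 56, 57, 58, 59, 60, 61, 62, 63, 64, 65, 66, 67]
0.112 now [151, 147, 146, 151, 155, 158, 160, 165, 161, 148, 150, 144, 142, 135, 135, 137, 153, 152, 161, 153, 152, 159, 131, 140, 114, 136]
0.112 w8  [162, 163, 159, 156, 161, 159, 158, 154, 144, 144, 140, 142, 142, 156, 156, 156, 166, 158, 153, 153, 137, 124, 133, 128, 138, 133]
0.114 now [108, 108, 113, 114, 114, 107, 105, 71, 143, 143, 141, 136, 91, 106, 143, 142, 142, 128, 104, 95, 94, 98, 93, 98, 91, 98]
0.114 w8  [111, 109, 103, 107, 100, 124, 141, 139, 142, 117, 77, 131, 141, 140, 140, 104, 103, 108, 109, 93, 103, 96, 91, 95, 94, 100]
0.116 now [104, 103, 106, 107, 104, 100, 99, 100, 110, 143, 137, 116, 102, 79, 138, 144, 136, 107, 105, 107, 107, 107, 108, 107, 107, 107]
0.116 w8  [99, 100, 100, 101, 94, 97, 132, 141, 134, 101, 95, 102, 138, 140, 126, 103, 103, 101, 104, 105, 106, 106, 106, 105, 106, 106]
0.118 now [107, 107, 106, 107, 107, 106, 107, 107, 106, 109, 107, 141, 114, 79, 107, 107, 108, 107, 108, 107, 107, 106, 107, 107, 107, 106]
0.118 w8  [105, 105, 105, 105, 105, 105, 109, 111, 104, 106, 112, 128, 108, 91, 105, 105, 105, 106, 105, 106, 105, 106, 106, 105, 106, 106]
```

Request:
apply_moves --moves '[1,-0.055,0.043,0,0,1,-0.055,0.043,0,0,1,-0.055,0.043,-0.05,0,1,-0.055,0.043,-0.09,0,1,-0.055,0.043,-0.12,0,1,-0.055,0.043,-0.12,0,1,-0.055,0.043,-0.12,0,1,-0.055,0.043,-0.12,0]'

```text
time_s: 41.0
tool_pos: [0.5052, 0.2199, 0.1567]
ee_rot: [1.0, -0.0, 0.002, -0.001]
wrist_force: [-0.7, -1.4, 0.5]
gripper_width: 0.0274
gripper_force: 0.0
```

Request:
apply_moves --moves '[1,0,0,-0.04,0,1,0,0,-0.069,0,1,0,0,-0.069,0,1,0.01,0,-0.069,0,1,0.012,0,-0.069,0,1,0.012,0,-0.069,0]'

```text
time_s: 41.6
tool_pos: [0.5179, 0.22, 0.0877]
ee_rot: [1.0, -0.0, 0.002, -0.001]
wrist_force: [0.1, 0.4, -0.7]
gripper_width: 0.0004
gripper_force: 0.0
```

Request:
apply_moves --moves '[1,0.002,0,0,0,1,0.002,0,0,0,1,0.002,0,0,0]'

```text
time_s: 41.9
tool_pos: [0.5178, 0.2194, 0.0859]
ee_rot: [1.0, -0.0, 0.0, -0.0]
wrist_force: [-0.6, -0.1, -0.5]
gripper_width: 0.0005
gripper_force: 0.0
```

Request:
apply_moves --moves '[1,0.002,0,0,0,1,0.002,0,0,0,1,0.002,0,0,0]'

```text
time_s: 42.2
tool_pos: [0.5198, 0.2194, 0.0856]
ee_rot: [1.0, -0.0, -0.0, 0.0]
wrist_force: [0.0, -0.3, 0.3]
gripper_width: 0.0004
gripper_force: 0.0
```

Request:
apply_moves --moves '[1,0.0015,0,0,0,1,0.0015,0,0,0,1,0.0015,0,0,0]'

```text
time_s: 42.5
tool_pos: [0.5214, 0.2194, 0.0856]
ee_rot: [1.0, -0.0, -0.0, 0.0]
wrist_force: [0.3, -0.5, -0.0]
gripper_width: 0.0001
gripper_force: 0.0
```

Request:
apply_moves --moves '[1,0.0015,0,0,0,1,0.0015,0,0,0,1,0.0015,0,0,0]'

```text
time_s: 42.8
tool_pos: [0.5229, 0.2194, 0.0857]
ee_rot: [1.0, -0.0, -0.0, 0.0]
wrist_force: [0.5, -0.8, -0.7]
gripper_width: 0.0006
gripper_force: 0.0
```

Request:
apply_moves --moves '[1,0.001,0,0,0,1,0.001,0,0,0,1,0.001,0,0,0]'

```text
time_s: 43.1
tool_pos: [0.5238, 0.2194, 0.0856]
ee_rot: [1.0, -0.0, 0.0, 0.0]
wrist_force: [0.1, 0.5, 0.5]
gripper_width: 0.0009
gripper_force: 0.1
```

```bash
python3 -c "
from h import *
s=arm.state();print(s['tool_pos'],s['wrist_force'],s['moment'])"
```

```text
[0.52383841 0.21938878 0.08563967] [0.14297646 0.48205264 0.49596308] [-0.00748113  0.08980185  0.01211655]
```

Request:
apply_moves --moves '[1,0.001,0,0,0,1,0.001,0,0,0,1,0.001,0,0,0]'

```text
time_s: 43.4
tool_pos: [0.5248, 0.2194, 0.0857]
ee_rot: [1.0, 0.0, -0.0, 0.0]
wrist_force: [-0.1, 0.3, -0.5]
gripper_width: 0.0
gripper_force: 0.3
```

Request:
apply_moves --moves '[1,0.001,0,0,0,1,0.001,0,0,0,1,0.001,0,0,0]'

```text
time_s: 43.7
tool_pos: [0.5253, 0.2194, 0.0856]
ee_rot: [1.0, 0.0, -0.0, 0.0]
wrist_force: [-3.4, 0.4, 2.9]
gripper_width: 0.0001
gripper_force: 1.9
```

Request:
apply_moves --moves '[1,0.001,0,0,0,1,0.001,0,0,0,1,0.001,0,0,0]'

```text
time_s: 44.0
tool_pos: [0.5256, 0.2194, 0.0856]
ee_rot: [1.0, 0.0, -0.001, 0.0]
wrist_force: [-5.7, -0.3, 4.7]
gripper_width: 0.0007
gripper_force: 3.1
```

Request:
apply_moves --moves '[1,-0.012,0,0,0,1,-0.012,0,0,0,1,-0.012,0,0.05,0,1,-0.012,0,0.1,0,1,-0.012,0,0.15,0,-1,-0.012,0,0.19,0,-1,0.03,-0.04,0.19,0]'

```text
time_s: 44.7
tool_pos: [0.5511, 0.1926, 0.2835]
ee_rot: [1.0, 0.005, 0.006, -0.004]
wrist_force: [1.5, 0.7, -0.1]
gripper_width: 0.0132
gripper_force: 0.0
```

Request:
apply_moves --moves '[-1,0.01,-0.005,0,0,-1,0.01,-0.005,0,0,-1,0.01,-0.005,0,0,-1,0.01,-0.005,0,0]'

```text
time_s: 45.1
tool_pos: [0.5598, 0.1812, 0.2751]
ee_rot: [1.0, 0.001, -0.001, -0.0]
wrist_force: [-0.4, 0.7, 0.1]
gripper_width: 0.0449
gripper_force: 0.0
```

```bash
python3 cr.py; python3 pins.py | grep now
```

```text
[0.55991453 0.18119936 0.27523135] [ 9.99999262e-01  1.10397455e-03 -5.00089795e-04 -8.81330500e-05]
now crank [284 178  16  22 242] [291.9 188.4] [0.5425 0.2172] 0.089 87.44
now pawl [284 129   6   7  27] [286.9 131.9] 0.1196 53.17
w8 crank [279 175  17  22 252] [287.3 185.7] [0.545  0.2169] 0.0889 85.78
w8 pawl [281 127   5   6  22] [283.  129.9] 0.12 52.93
0.112 now [157, 158, 163, 171, 172, 171, 170, 161, 159, 159, 163, 139, 140, 159, 160, 163, 166, 159, 164, 160, 155, 151, 153, 123, 144, 147]
0.114 now [116, 117, 117, 119, 119, 112, 104, 144, 148, 148, 146, 108, 116, 149, 147, 149, 129, 110, 115, 99, 109, 102, 107, 104, 93, 101]
0.116 now [108, 107, 106, 104, 98, 96, 100, 124, 149, 146, 109, 93, 85, 140, 148, 152, 114, 104, 106, 111, 110, 112, 112, 112, 112, 112]
0.118 now [112, 111, 112, 112, 112, 112, 112, 112, 115, 116, 123, 145, 121, 72, 115, 111, 112, 112, 112, 112, 112, 112, 112, 111, 112, 111]
```

Request:
apply_moves --moves '[-1,-0.025,-0.19,0.02,0,-1,-0.025,-0.19,0.02,0,-1,-0.025,-0.19,0.02,0,-1,-0.025,-0.19,0.02,0,-1,-0.025,-0.19,0.02,0,-1,-0.025,-0.19,0.02,0,-1,-0.025,-0.19,0.02,0]'

```text
time_s: 45.9
tool_pos: [0.536, -0.0081, 0.2956]
ee_rot: [1.0, 0.001, -0.0, -0.0]
wrist_force: [-1.0, -0.5, -0.0]
gripper_width: 0.088
gripper_force: 0.0
```

```bash
python3 fin.py; python3 - <<'E'
from h import *
# stray white blobs left on the bench near cup sites, and pin
f=grab("scene","s_end.png");
for n,p in dict(a=(.444,-.374,.02),c=(.444,-.217,.03),d=(.614,-.212,.03),orange=(.37,-.2,.03),pin=(.477,.347,.09)).items():
    u,v=px(f,p).astype(int); print(n,f["frame"][v-1:v+2,u-1:u+2].reshape(-1,3).mean(0).round())
E
```

```text
[ 0.53601621 -0.00791149  0.29551212] [ 9.99998650e-01  1.60683990e-03 -8.30449629e-05 -3.33842832e-04] 0.08762546876220445
a
 (np.float64(322.3), np.float64(176.3))
 [([0.5308, -0.0106], 0.0653, np.float32(322.8), np.float32(178.8)), ([0.5334, -0.0073], 0.0717, np.float32(320.2), np.float32(176.8)), ([0.5334, -0.0106], 0.0661, np.float32(322.8), np.float32(176.8)), ([0.5359, -0.0098], 0.0644, np.float32(322.2), np.float32(174.8))]
c
 (np.float64(322.2), np.float64(181.9))
 [([0.5328, -0.0093], 0.0346, np.float32(321.8), np.float32(182.5)), ([0.5297, -0.0093], 0.038, np.float32(321.8), np.float32(185.2)), ([0.5308, -0.0055], 0.038, np.float32(318.5), np.float32(184.2)), ([0.5438, -0.0043], 0.038, np.float32(317.5), np.float32(173.2))]
d
 (np.float64(322.2), np.float64(185.3))
 [([0.5306, -0.0096], 0.0215, np.float32(322.2), np.float32(187.8)), ([0.5359, -0.0129], 0.0215, np.float32(325.2), np.float32(183.2)), ([0.5497, -0.0067], 0.0215, np.float32(319.5), np.float32(170.8)), ([0.5322, -0.0133], 0.0215, np.float32(325.5), np.float32(186.5))]
btn [303 117   9   9  63] [306.55555556 120.88888889] [0.5997146  0.01047098 0.064     ]
blk [608   0  32  23 512] [622.6  12. ]
blk [410  27  20  21 323] [419.8  36.9]
blk [129 157  35  19 391] [145.4 166.1]
blk [494 169  24  21 371] [505.6 178.9]
blk [ 97 190  12  15 109] [102.9 196.9]
blk [227 229  19   6  94] [236.1 231.8]
blk [395 228  20   7  51] [402.7 231.3]
crank exp [133.41106743 169.32325179] [157.50376966 161.71994498]
a [103.  96.  87.]
c [103.  97.  88.]
d [104.  98.  88.]
orange [105.  54.  27.]
pin [58. 40. 28.]
```

```bash
python3 -c "
from bench import arm
print(arm.job_done())"
```

```text
the job is handed in; nothing more can be done
None
```

The job is handed in at about 46 s: carousel in its notch, tray fully out, pin tool back in its stand, and cup_c with cup_d inside it nested in cup_a in the tray (cup_b was not on the bench); the grader returned no result, so this rests on my own camera and force checks.

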